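Show a tube from the block heater to the reader

TASK

The three tubes in the block heater are locked down by a comb-shaped keeper: pull its knob fully out towards you until it clicks and leave it out. Then lift out the one tube with the tall slim cap and hold it, bottom towards the slanted reader's dark window, centred on the window and square to it, with the tip about 60 mm off the glass; do not touch the reader and leave the other two tubes in their wells. Finish still holding the tube there, steady: do not put it down or let go.

Things in the scene. Friction and masses are not known exactly. Their poses are not given: they have to be found in the camera images.
- heater: white block heater, 210 (x) by 270 (y) mm, body top 90 mm high, fixed. Origin: centre of underside; its -x side is the front (blue panel). Aluminium block, top at 115 mm, three 31 mm wells in a row at x = +25 mm, y = -60, 0, +60 mm. A steel guide of the keeper's rod stands at x = -60 to -44 mm, 38 mm wide, 144 mm high, brass detent cap on top (to 153 mm)
- keeper (a joint): slide of the steel keeper, m: 0 = home (tines over the collars of all three tubes: they cannot lift more than 4 mm), 0.036 = fully out, tubes free. Slides out along the heater's -x, towards the robot. A spring detent holds it at either end: a pull of about 6 N brings it past the middle (18 mm), then it snaps to the end by itself
- keeper_knob (a point): centre of the keeper's black round knob, a cylinder 28 mm across and 25 mm long lying along the heater's x, on an 8 mm rod; 125 mm above the table, at heater x = -87.5 mm, y = 0 when home. Free on both sides, 21 mm of air under it above the heater's body. Axes as the heater's
- tube: the tube to show: white, with the TALL SLIM grey cap; 128 mm long, 40 to 85 g, in any of the three wells. Origin: centre of the bottom tip, z along the tube to the cap. From the tip: body 28 mm wide (12 mm at the tip) to 62 mm, collar 40 mm wide to 66, neck 22 mm wide to 78, cap 26 mm wide to 128 mm. At the start the collar rests on the block, tip 53 mm above the table
- tube_cap (a point): point on that tube's axis inside the cap, 116 mm from the tip and 12 mm below the cap's top: a good place to grip; 169 mm above the table at the start
- wide_tube_a: sealed white tube with a WIDE LOW grey cap (36 mm across, 22 mm high); otherwise the same white tube as tube; stands in one of the other wells and stays there. Origin: centre of its bottom tip, z along the tube to the cap
- wide_tube_b: sealed white tube with a WIDE LOW grey cap (36 mm across, 22 mm high); otherwise the same white tube as tube; stands in one of the other wells and stays there. Origin: centre of its bottom tip, z along the tube to the cap (the second of two)
- reader: the whole fixed reader: grey foot 110 x 110 mm, 20 mm thick, on the table, with a tilted white head (its highest edge about 91 mm above the table). Origin: centre of its underside; its -x side is the low side of the head, turned roughly to the robot
- reader_head: tilted head of the fixed reader: white block 90 x 90 x 34 mm on a grey foot 110 x 110 mm. Origin: centre of its round dark window (44 mm wide), 75 mm above the table. z points out of the window, square to the glass: up, leaning 20 degrees from vertical to the reader's -x side (roughly to the robot). Show the tube with its tip on this z axis 60 mm from the origin and its z along this z

How it is judged:
By the outcome, as a careful person would: the job done as asked, in the order asked, and still so for the second after the job is handed in, while the arm keeps its last pose, push and grip.
It also fails if it takes over 48 s, if anything falls off the work surface, if the arm or the gripper's body presses on something with over 40 N, if the wrist force passes 120 N, or if a joint passes its speed limit or range.

ROBOT

A 6-joint arm with a two-finger parallel gripper is mounted at the origin on the work surface. World frame = base frame: x ahead of the robot, y to its left, z up, the work surface at z = 0. Lengths are in mm, angles in rad, forces in N, time in s.
With the tool pointing down it reaches from about 300 to 750 mm from the base axis. Payload 8.5 kg.
Tool frame: the origin (TCP) lies between the finger pads; the fingertips stand 17 mm ahead of it and the grasp point (between the pads) lies 2 mm behind it; x points along the fingers, y is the direction in which the jaws open and shut, and the axes are right-handed (so a half turn about x gives the same grasp; the last joint's range is limited). The gripper opens to 88 mm and grips with 3 to 60 N. Pads are 18 mm wide; open, the fingers measure 123 mm over their backs; the gripper's body (75 mm by 187 mm) begins 45 mm behind the grasp point.
Start: joints at [-1.525, 0.381, 1.297, -0, 1.464, -0.215], TCP at [141.814, -531.384, 225.948] pointing down, gripper open.
Joint ranges: [-3.11, 3.11], [-0.89, 2.33], [0.22, 2.48], [-1.42, 4.56], [0.17, 2.85], [-2.88, 2.88]. Speed limits (rad/s): [2.39, 2.39, 3.14, 3.14, 3.14, 3.14].

INTERFACE

Orientations are given as [roll, pitch, yaw] about the fixed x, y, z axes, in that order (R = Rz(yaw) Ry(pitch) Rx(roll)).
In Python, from cell import manip gives the robot as it stands.
- The arm moves only by the tool servo_tool, never from a script. Its argument "deltas" is a list of rows, each a list of 3 entries, a list of its own where there are three numbers: the opening, from -1 (shut) to 1 (fully open), then the shift along the tool's x, y, z in mm, then the turn, a rotation vector about the tool's x, y, z in degrees. A call has 1 to 5 rows; each row is the pose to reach, as a shift and turn from the pose measured when the call began, along the tool's axes at that moment; what a row does not reach only later rows make up. A row lasts 1/8 s, in which the tool goes at most 62.5 mm and 10.7 degrees, less where a joint would pass 70% of its speed; a pose out of reach is approached as far as the arm can. A call with a gripper value outside its range is refused whole. The fingers move at their own pace and stop on an object; the grip force is fixed at half the most. Time passes only in rows, so rows that repeat a pose let the fingers close. It gives the time, the measured TCP pose, the force and the opening at its end, in the units of the state.
- manip.observe(): the state, without advancing time (a new reading comes with each control period).
- manip.camera(name): name is "scene" or "top"; returns a dict with "frame" (480x640x3 uint8, red, green, blue), "fx", "fy", "cx", "cy" (pixels), "position" and "rotation" of the camera in the world. Camera axes: x right, y down, z forward; pixel columns grow to the right and rows downward; lengths in mm; the calibration is good to about 2 mm. A picture is of the moment at which its call begins. There is no depth.
- manip.close_job(): hands the job in, once; it reports no verdict.
Trained networks look in a picture, given as the dict that the camera call returned (one of the last four; its "shot" number tells which), for a name from the list of things; names that differ only in an ending like _2 or _b are one class to them, and where a whole thing is asked for, a point or a joint stands for the part that bears it (a point fixed in the world has none). Each returns a list of dicts, best first, with "confidence" (0 to 1); they miss things now and then, are a little off and sometimes report something else, mostly with a low value. They report only what shows in the picture. A call takes as long as a camera call.
- manip.look_for(label, picture): "point" ([x, y, z] in mm, in world coordinates, good to about 4 mm: the middle of the surface that is visible of it).
- manip.regions_of(label, picture): "mask" (480x640 bool, what is visible of it).
The state is a dict: "time_s": time; "joint_pos": joint angles; "joint_vel": joint speeds; "joint_torque": joint torques, N m; "tool_pos": TCP position; "tool_rot": TCP orientation; "force": force on the tool from outside, world axes, zero at the start; "torque": the same for the moment, N m; "width": finger opening in mm.
Only numpy, scipy, OpenCV 4.12 (cv2) and the standard library are available. Lean on these libraries where they do the work, as an engineer would, in place of code of your own. Each camera call takes 0.05 s, during which the arm holds its last target.

## Working session

There is one attempt and no reset: what is moved stays moved. The work goes in short steps, Python scripts to look and compute and a tool call to move; the robot and the scene stay as the last step left them, time stands still between calls to the robot, and variables do not carry over. Pictures are saved under pics/ and viewed, and the job is handed in when it is done.

Besides the shell and the picture viewer there is one more tool, called after "Emit:" as name(argument=value, ...) on one line, values as JSON. servo_tool: Moves the arm, as the interface text tells. Its arguments: {"type":"object","properties":{"deltas":{"type":"array"}},"required":["deltas"]}

```bash
ls; mkdir -p pics
python3 - <<'E'
from cell import manip
import cv2,numpy as np
s=manip.observe();print({k:np.round(v,3).tolist() for k,v in s.items()})
for n in ("scene","top"):
    p=manip.camera(n)
    cv2.imwrite(f"pics/{n}0.png",p["frame"][:,:,::-1])
    print(n,p["fx"],p["cx"],p["cy"],np.round(p["position"],1),np.round(p["rotation"],3).tolist(),p["shot"])
    for l in ["heater","keeper","keeper_knob","tube","tube_cap","wide_tube_a","reader","reader_head"]:
        print(l,[(np.round(d["point"],1).tolist(),round(d["confidence"],2)) for d in manip.look_for(l,p)])
print(manip.observe()["time_s"])
E
```

```text
pics
{'time_s': 0.0, 'joint_pos': [-1.525, 0.381, 1.298, -0.0, 1.464, -0.215], 'joint_vel': [0.001, -0.0, -0.001, 0.001, -0.001, 0.0], 'joint_torque': [-0.002, -43.793, -22.456, 0.071, 0.035, -0.0], 'tool_pos': [141.812, -531.09, 225.341], 'tool_rot': [-1.775, 1.569, 1.627], 'force': [0.001, 0.384, 0.426], 'torque': [-0.086, -0.027, -0.019], 'width': 88.287}
scene 518.8142163828024 316.24734815518974 239.6795541696858 [1211.3  156.7  582.5] [-2.19, -0.001, 1.877] 1
heater [([656.2, 146.9, 92.6], 0.97), ([703.0, -293.1, 52.8], 0.16)]
keeper [([585.7, 150.7, 126.1], 0.71)]
keeper_knob [([585.5, 153.3, 125.5], 0.76), ([610.4, 131.2, 144.9], 0.54)]
tube [([602.0, 72.5, 148.6], 0.65)]
tube_cap [([604.0, 75.8, 147.3], 0.66)]
wide_tube_a [([619.1, 191.6, 144.0], 0.93), ([612.4, 131.5, 143.6], 0.83)]
reader [([705.7, -292.1, 52.3], 0.74)]
reader_head [([698.8, -297.6, 74.5], 0.94)]
top 486.15684892636716 312.90019749968394 238.97981576723495 [500.5 -29.7 880.2] [-3.057, -0.008, -1.581] 2
heater [([565.7, 128.4, 90.8], 0.67)]
keeper [([577.0, 142.1, 125.4], 0.88), ([605.4, 184.3, 153.1], 0.6)]
keeper_knob [([574.9, 139.0, 127.4], 0.81)]
tube [([590.4, 71.4, 180.3], 0.87), ([568.1, 128.2, 87.9], 0.42), ([667.4, -307.1, 74.5], 0.28)]
tube_cap [([587.2, 68.7, 174.7], 0.89)]
wide_tube_a [([605.8, 187.6, 153.6], 0.96), ([598.2, 123.6, 151.2], 0.68)]
reader [([660.8, -299.8, 69.5], 0.76), ([665.8, -306.7, 75.0], 0.38)]
reader_head [([664.1, -309.7, 76.1], 0.88)]
0.9
```

View images.

View pics/scene0.png

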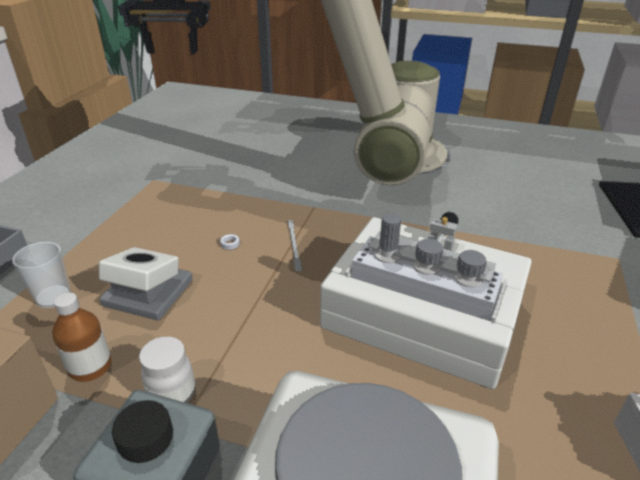

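View pics/top0.png

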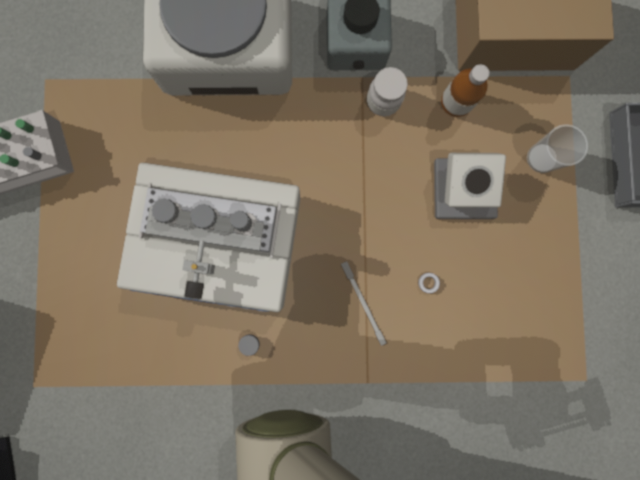

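Run:
```python
import cv2
def crop(f,o,x0,y0,w,h,k):
    im=cv2.imread(f)[y0:y0+h,x0:x0+w]; cv2.imwrite(o,cv2.resize(im,None,fx=k,fy=k,interpolation=cv2.INTER_CUBIC))
crop("pics/top0.png","pics/t_heat.png",110,155,200,150+10,4)
crop("pics/scene0.png","pics/s_heat.png",310,195,230,170,3.4)
a="pics/t_read.png";crop("pics/top0.png",a,425,140,90,90,6)
crop("pics/scene0.png","pics/s_read.png",90,235,110,90,7)
```

```text
(no output)
```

View pics/t_heat.png

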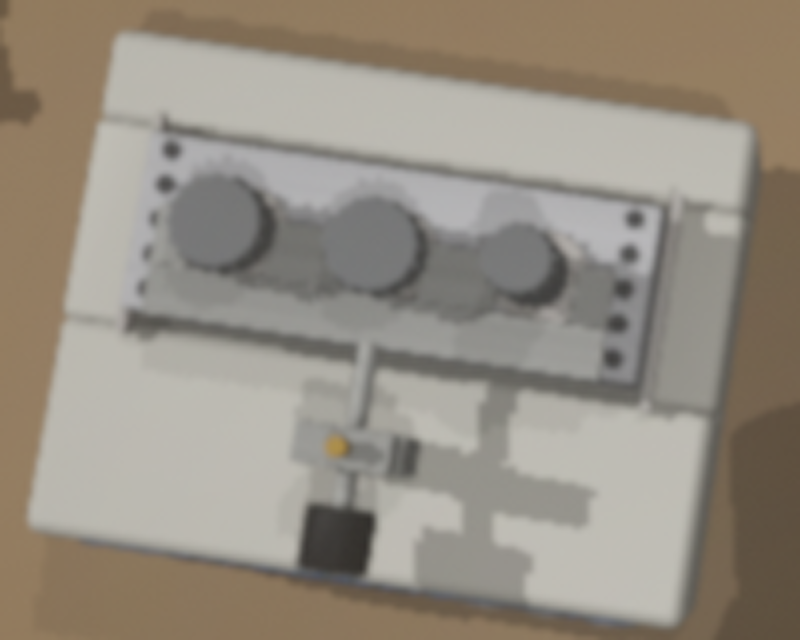

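View pics/s_heat.png

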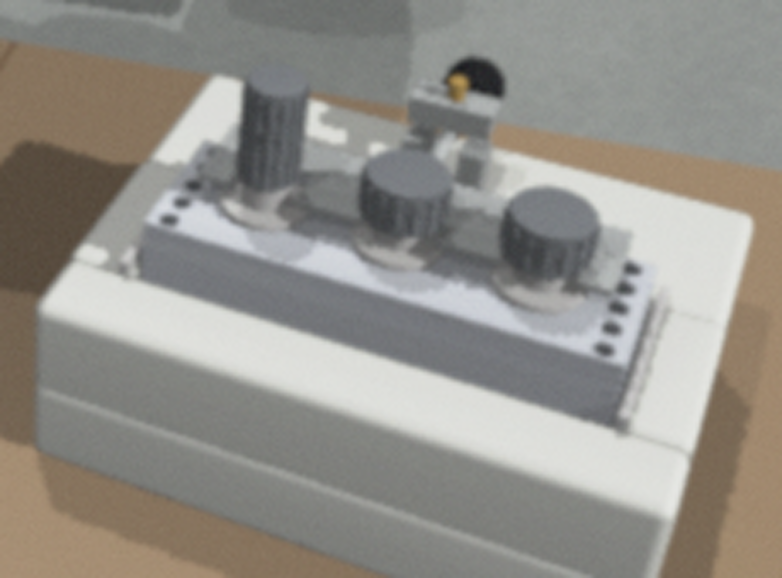

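View pics/t_read.png

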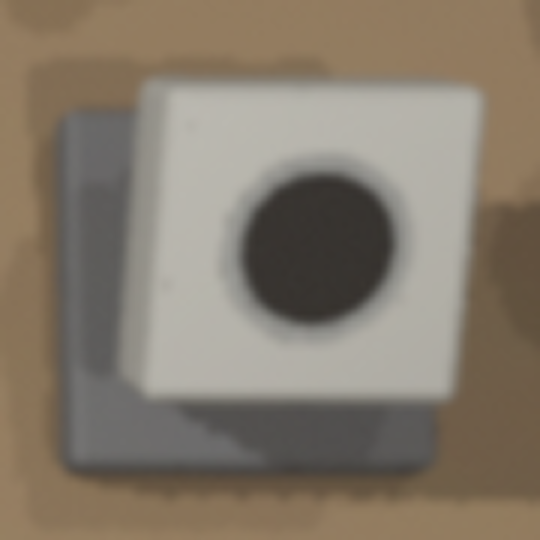

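View pics/s_read.png

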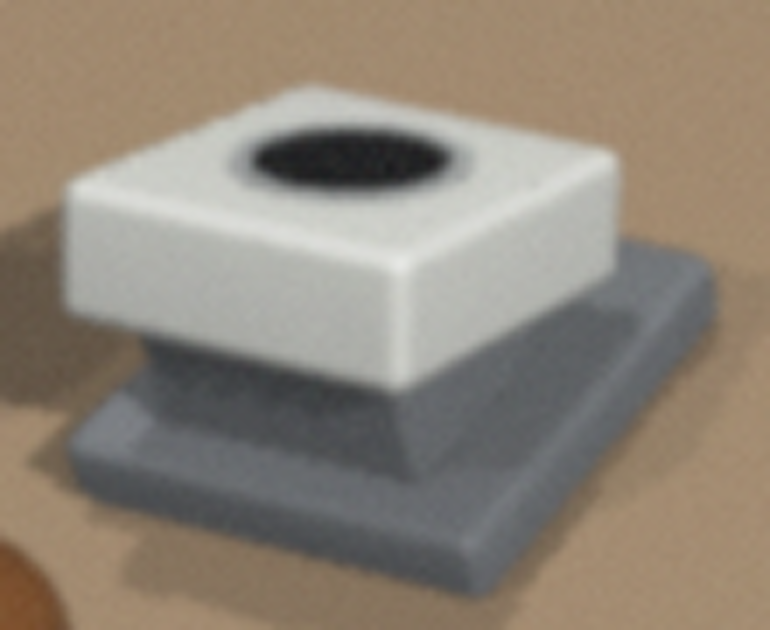

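```bash
cat > h.py <<'E'
import numpy as np,cv2
from scipy.spatial.transform import Rotation as R
from scipy.optimize import least_squares
CAM={"scene":(518.814,316.247,239.680,[1211.3,156.7,582.5],[-2.19,-.001,1.877]),
"top":(486.157,312.9,238.98,[500.5,-29.7,880.2],[-3.057,-.008,-1.581])}
def proj(cam,P):
    f,cx,cy,t,r=CAM[cam]; P=np.atleast_2d(P)
    q=(P-np.array(t))@R.from_euler("xyz",r).as_matrix()
    return np.c_[f*q[:,0]/q[:,2]+cx,f*q[:,1]/q[:,2]+cy]
E
python3 - <<'E'
from h import *
from cell import manip
for n in CAM:
    p=manip.camera(n); CAM[n]=(p["fx"],p["cx"],p["cy"],list(p["position"]),list(p["rotation"])); print(n,p["fx"],p["fy"],CAM[n])
open("h.py","a").write("\nCAM="+repr({k:(float(v[0]),float(v[1]),float(v[2]),[float(x) for x in v[3]],[float(x) for x in v[4]]) for k,v in CAM.items()})+"\n")
def cr(u,v,k,x0,y0): return [(u+.5)/k-.5+x0,(v+.5)/k-.5+y0]
T=lambda u,v:cr(u,v,4,110,155); S=lambda u,v:cr(u,v,3.4,310,195)
top=[([105,135,90],T(118,33)),([105,-135,90],T(752,122)),([-105,-135,90],T(682,626)),([-105,135,90],T(28,527)),
([25,-60,181],T(516,258)),([25,60,153],T(212,222)),([25,0,153],T(370,245)),([-87.5,0,125],T(337,540)),([-52,0,153],T(336,446))]
sc=[([105,-135,90],S(42,308)),([105,135,90],S(668,517)),([-105,-135,90],S(216,78)),([-105,135,90],S(750,220)),
([25,-60,181],S(276,80)),([25,60,153],S(550,213)),([25,0,153],S(408,173)),([-75,0,125],S(475,87)),([-52,0,153],S(458,80))]
T=lambda u,v:cr(u,v,6,425,140); S=lambda u,v:cr(u,v,7,90,235)
Hd=R.from_euler("y",-20,degrees=True).as_matrix()
hp=lambda a,b:(Hd@np.array([a,b,0])+[0,0,75]) # relative to window centre xy
rt=[(hp(0,0),T(319,248)),(hp(45,45),T(168,84)),(hp(45,-45),T(480,90)),(hp(-45,-45),T(452,398)),(hp(-45,45),T(145,392))]
rs=[(hp(0,0),S(350,160)),(hp(45,-45),S(68,190)),(hp(45,45),S(400,265)),(hp(-45,45),S(615,158)),(hp(-45,-45),S(312,88))]
def fit(D,x0):
    def res(x):
        o=[]
        for c,L in D:
            P=np.array([a for a,_ in L])@R.from_euler("z",x[2]).as_matrix().T+[x[0],x[1],0]
            o.append(proj(c,P)-np.array([b for _,b in L]))
        return np.concatenate(o)
    s=least_squares(lambda x:res(x).ravel(),x0,x_scale=[1,1,.01],loss="soft_l1"); return s.x,res(s.x)
for nm,t,s,x0 in (("heater",top,sc,[640,140,-.13]),("head",rt,rs,[680,-300,0])):
    for D in ([("top",t)],[("scene",s)],[("top",t),("scene",s)]):
        x,r=fit(D,x0); print(nm,[d[0] for d in D],np.round(x,3),"\n",np.round(r,1).tolist())
E
```

```text
scene 518.8142163828024 518.8142163828024 (518.8142163828024, 316.24734815518974, 239.6795541696858, [np.float64(1211.2629976379105), np.float64(156.71879274855243), np.float64(582.4706279529344)], [np.float64(-2.1900504287736062), np.float64(-0.0008720430679953761), np.float64(1.8766942616457538)])
top 486.15684892636716 486.15684892636716 (486.15684892636716, 312.90019749968394, 238.97981576723495, [np.float64(500.4725095703921), np.float64(-29.729632640883658), np.float64(880.1944591425985)], [np.float64(-3.0566657410996187), np.float64(-0.008304846955035528), np.float64(-1.5806980364635885)])
heater ['top'] [ 5.74446e+02  1.33816e+02 -1.54000e-01] 
 [[-1.7, -1.6], [1.8, -0.3], [0.3, 1.0], [-1.9, 1.5], [0.2, -0.1], [0.1, -0.3], [-0.0, -0.3], [0.3, 0.0], [0.0, 0.2]]
heater ['scene'] [ 5.76921e+02  1.35480e+02 -1.73000e-01] 
 [[-4.3, -1.6], [1.0, 0.8], [-0.6, -2.9], [3.1, -1.4], [-0.0, -0.4], [0.6, -0.0], [-0.3, -0.2], [-3.1, 6.3], [0.4, 0.5]]
heater ['top', 'scene'] [ 5.75146e+02  1.34462e+02 -1.60000e-01] 
 [[-1.7, -2.4], [1.7, -0.3], [-0.6, 1.0], [-2.6, 0.6], [-0.1, -0.4], [-0.2, -0.9], [-0.4, -0.7], [-0.4, -0.5], [-0.6, -0.3], [-4.3, -1.5], [1.6, -0.9], [-2.0, -3.3], [1.6, -3.1], [-0.5, -0.8], [0.3, -1.1], [-0.7, -1.0], [-4.2, 5.4], [-0.6, -0.3]]
head ['top'] [ 6.65417e+02 -3.14197e+02 -1.30000e-02] 
 [[-0.9, -0.5], [-0.3, -0.3], [1.8, -1.1], [0.7, 0.9], [-0.7, 1.6]]
head ['scene'] [ 6.67936e+02 -3.10694e+02 -2.40000e-02] 
 [[0.3, 1.4], [-2.4, -0.8], [0.3, 0.5], [2.4, -0.3], [-0.6, -0.8]]
head ['top', 'scene'] [ 6.65982e+02 -3.13024e+02 -1.60000e-02] 
 [[-1.6, -0.8], [-0.9, -0.8], [1.2, -1.3], [-0.1, 0.6], [-1.4, 1.2], [-0.3, 0.4], [-2.9, -1.6], [-0.0, -0.7], [1.7, -1.4], [-1.4, -1.6]]
```

```bash
cat > fit.py <<'E'
from h import *
def cr(u,v,k,x0,y0): return [(u+.5)/k-.5+x0,(v+.5)/k-.5+y0]
T=lambda u,v:cr(u,v,4,110,155); S=lambda u,v:cr(u,v,3.4,310,195)
top=[([105,135,90],T(118,33)),([105,-135,90],T(752,122)),([-105,-135,90],T(682,626)),([-105,135,90],T(28,527)),
([25,-60,181],T(516,258)),([25,60,153],T(212,222)),([25,0,153],T(370,245)),([-87.5,0,125],T(337,540)),([-52,0,153],T(336,446))]
sc=[([105,-135,90],S(42,308)),([105,135,90],S(668,517)),([-105,-135,90],S(216,78)),([-105,135,90],S(750,220)),
([25,-60,181],S(276,80)),([25,60,153],S(550,213)),([25,0,153],S(408,173)),([-52,0,153],S(458,80))]
T=lambda u,v:cr(u,v,6,425,140); S=lambda u,v:cr(u,v,7,90,235)
Hd=R.from_euler("y",-20,degrees=True).as_matrix()
for c,(x0,y0,x1,y1) in (("top",(440,150,500,205)),("scene",(105,240,180,275))):
    g=cv2.cvtColor(cv2.imread(f"pics/{c}0.png"),cv2.COLOR_BGR2GRAY)[y0:y1,x0:x1]
    m=(g<85).astype(np.uint8); n,l,st,ce=cv2.connectedComponentsWithStats(m)
    print(c,st.tolist(),ce.round(2).tolist())
    mid=l[(181-y0) if c=="top" else 258-y0,(478-x0) if c=="top" else 140-x0]
    if c=="top": wt=ce[mid]+[x0,y0]
    else: ws=ce[mid]+[x0,y0]
print(wt,ws)
hp=lambda a,b:[a,b,0.]
rt=[(hp(0,0),wt),(hp(45,45),T(168,84)),(hp(45,-45),T(480,90)),(hp(-45,-45),T(452,398)),(hp(-45,45),T(145,392))]
rs=[(hp(0,0),ws),(hp(45,-45),S(68,190)),(hp(45,45),S(400,265)),(hp(-45,45),S(615,158)),(hp(-45,-45),S(312,88))]
def fit(D,x0,head):
    def res(x):
        o=[]
        for c,L in D:
            A=np.array([a for a,_ in L],float); k=(np.abs(A[:,1])==135)|(np.abs(A[:,1])==45)
            A[k,:2]-=np.sign(A[k,:2])*x[3]
            if head: A=A@Hd.T+[0,0,75]
            P=A@R.from_euler("z",x[2]).as_matrix().T+[x[0],x[1],0]
            w=np.where(k,.5,1)[:,None]
            o.append((proj(c,P)-np.array([b for _,b in L]))*w)
        return np.concatenate(o)
    s=least_squares(lambda x:res(x).ravel(),x0,x_scale=[1,1,.01,1],loss="soft_l1"); return s.x,res(s.x)
for nm,t,s,x0 in (("heater",top,sc,[575,134,-.15,1]),("head",rt,rs,[665,-312,0,1])):
    for D in ([("top",t)],[("scene",s)],[("top",t),("scene",s)]):
        x,r=fit(D,x0,nm=="head"); print(nm,[d[0] for d in D],np.round(x,3),"\n",np.round(r,1).tolist())
E
python3 fit.py
```

```text
top [[0, 0, 60, 55, 2825], [26, 19, 24, 25, 475]] [[28.17, 26.34], [37.44, 30.9]]
scene [[0, 0, 75, 35, 2451], [22, 14, 27, 8, 174]] [[37.16, 16.97], [34.76, 17.44]]
[477.43789474 180.89684211] [139.76436782 257.44252874]
heater ['top'] [ 5.74353e+02  1.33887e+02 -1.54000e-01  2.16100e+00] 
 [[-0.3, -0.0], [0.1, 0.4], [-0.5, -0.2], [-0.2, 0.2], [0.2, -0.1], [0.0, -0.2], [-0.1, -0.2], [0.2, 0.1], [-0.0, 0.2]]
heater ['scene'] [ 5.77748e+02  1.35507e+02 -1.65000e-01  3.44500e+00] 
 [[-0.5, -0.7], [-0.2, -0.9], [-0.1, -0.5], [0.0, -0.5], [-0.1, 0.2], [0.8, 0.2], [-0.3, 0.1], [0.1, 0.7]]
heater ['top', 'scene'] [ 5.74968e+02  1.34527e+02 -1.57000e-01  2.48600e+00] 
 [[-0.3, -0.2], [-0.1, 0.4], [-0.8, -0.4], [-0.3, -0.2], [-0.2, -0.4], [-0.3, -0.7], [-0.5, -0.6], [-0.3, -0.3], [-0.5, -0.2], [-0.9, -0.9], [0.1, -1.6], [-0.7, -1.1], [-0.2, -1.4], [-0.4, -0.8], [0.4, -1.3], [-0.6, -1.0], [-0.6, -0.4]]
head ['top'] [ 6.65263e+02 -3.14331e+02 -1.50000e-02  1.55100e+00] 
 [[-0.5, -0.4], [0.4, 0.3], [0.5, 0.0], [-0.0, 0.1], [0.2, 0.4]]
head ['scene'] [ 6.67123e+02 -3.11275e+02 -2.20000e-02  2.47100e+00] 
 [[0.0, 1.0], [0.0, -0.6], [-0.1, -0.4], [0.1, -0.3], [-0.2, -0.2]]
head ['top', 'scene'] [ 6.65419e+02 -3.13170e+02 -1.80000e-02  1.89900e+00] 
 [[-1.2, -0.5], [0.2, 0.3], [0.0, 0.1], [-0.5, -0.1], [-0.1, 0.2], [-0.4, 0.2], [-0.4, -1.0], [-0.2, -0.8], [0.1, -0.8], [-0.5, -0.6]]
```

```bash
cat >> h.py <<'E'
HX,HY,HW=575.,134.5,-.157
WIN=np.array([665.4,-313.,75.]); RW=-.017
def hpt(a,b,z):
    return np.r_[(np.array([HX,HY])+R.from_euler("z",HW).as_matrix()[:2,:2]@[a,b]),z]
def down(yaw): # tool x down, tool y heading yaw
    x=np.array([0,0,-1.]);y=np.array([np.cos(yaw),np.sin(yaw),0]);return np.c_[x,y,np.cross(x,y)]
def delta(p,Rt,off=-2): # p = target of grasp point
    from cell import manip
    s=manip.observe(); Rm=R.from_euler("xyz",s["tool_rot"]).as_matrix(); p=np.asarray(p,float)-off*Rt[:,0]
    d=Rm.T@(p-s["tool_pos"]); r=np.degrees(R.from_matrix(Rm.T@Rt).as_rotvec())
    print("t",round(s["time_s"],2),"pos",np.round(s["tool_pos"],1),"F",np.round(s["force"],1),"w",round(s["width"],1),"j",np.round(s["joint_pos"],2))
    print("  yhead",round(float(np.arctan2(Rm[1,1],Rm[0,1])),3),"tooly",Rm[:,1].round(3),"toolx",Rm[:,0].round(3),"target tcp",p.round(1))
    print("  delta",d.round(1).tolist(),r.round(2).tolist())
E
python3 - <<'E'
from h import *
k=hpt(-87.5,0,125);print(k,hpt(25,-60,169))
for y in (HW+np.pi/2,HW-np.pi/2): delta(k+[0,0,100],down(y))
E
```

```text
[488.57618046 148.18113357 125.        ] [590.31117113  71.32905701 169.        ]
t 1.0 pos [ 141.8 -531.4  225.9] F [-0.3  1.3 -0.4] w 88.0 j [-1.53  0.38  1.3  -0.    1.46 -0.22]
  yhead -1.31 tooly [ 0.258 -0.966 -0.   ] toolx [-0.  0. -1.] target tcp [488.6 148.2 223. ]
  delta [3.0, -567.1, -510.3] [-156.06, -0.0, 0.0]
t 1.0 pos [ 141.8 -531.4  225.9] F [-0.3  1.3 -0.4] w 88.0 j [-1.53  0.38  1.3  -0.    1.46 -0.22]
  yhead -1.31 tooly [ 0.258 -0.966 -0.   ] toolx [-0.  0. -1.] target tcp [488.6 148.2 223. ]
  delta [3.0, -567.1, -510.3] [23.94, 0.0, 0.0]
```

Emit:
servo_tool(deltas=[[1,[3,-567,-510],[-156,0,0]],[1,[3,-567,-510],[-156,0,0]],[1,[3,-567,-510],[-156,0,0]],[1,[3,-567,-510],[-156,0,0]],[1,[3,-567,-510],[-156,0,0]]])

```text
time_s: 1.62
tool_pos: [284.3, -251.3, 224.9]
tool_rot: [1.093, 1.57, -0.844]
force: [1.0, -0.0, -0.4]
width: 87.8
```

Run:
```python
from h import *
delta(hpt(-87.5,0,225),down(HW+np.pi/2))
```

```text
t 1.62 pos [ 284.3 -251.3  224.9] F [ 1.  -0.  -0.4] w 87.8 j [-1.04  0.08  1.72  0.    1.35 -0.67]
  yhead -0.367 tooly [ 0.933 -0.359  0.001] toolx [ 0.001 -0.001 -1.   ] target tcp [488.6 148.2 223. ]
  delta [1.8, 47.3, -446.1] [-102.03, 0.05, -0.01]
```

Emit:
servo_tool(deltas=[[1,[2,47,-446],[-102,0,0]],[1,[2,47,-446],[-102,0,0]],[1,[2,47,-446],[-102,0,0]],[1,[2,47,-446],[-102,0,0]],[1,[2,47,-446],[-102,0,0]]])

```text
time_s: 2.25
tool_pos: [426.4, 27.5, 223.7]
tool_rot: [0.384, 1.569, -0.616]
force: [0.4, -0.7, -0.1]
width: 88.1
```

Run:
```python
from h import *
delta(hpt(-87.5,0,225),down(HW+np.pi/2))
```

```text
t 2.25 pos [426.4  27.5 223.7] F [ 0.4 -0.7 -0.1] w 88.1 j [-0.21  0.17  1.61 -0.    1.36 -0.79]
  yhead 0.571 tooly [0.841 0.541 0.001] toolx [ 0.001 -0.001 -1.   ] target tcp [488.6 148.2 223. ]
  delta [0.7, 117.6, -67.9] [-48.27, 0.08, 0.0]
```

Emit:
servo_tool(deltas=[[1,[1,118,-68],[-48.3,0,0]],[1,[1,118,-68],[-48.3,0,0]],[1,[1,118,-68],[-48.3,0,0]],[1,[1,118,-68],[-48.3,0,0]],[1,[1,118,-68],[-48.3,0,0]]])

```text
time_s: 2.88
tool_pos: [488.9, 148.9, 222.5]
tool_rot: [-0.57, 1.57, -0.721]
force: [-0.6, 0.1, -0.3]
width: 87.9
```

Run:
```python
from h import *
from cell import manip
for n in ("top","scene"):
    cv2.imwrite(f"pics/{n}1.png",manip.camera(n)["frame"][:,:,::-1])
delta(hpt(-87.5,0,165),down(HW+np.pi/2))
delta(hpt(-87.5,0,125),down(HW+np.pi/2))
```

```text
t 2.98 pos [488.9 148.6 222.6] F [ 0.2 -0.2  0.6] w 87.9 j [ 0.06  0.31  1.41 -0.    1.42 -1.35]
  yhead 1.415 tooly [ 0.155  0.988 -0.001] toolx [ 0.001 -0.001 -1.   ] target tcp [488.6 148.2 163. ]
  delta [59.6, -0.4, -0.3] [0.08, 0.07, 0.04]
t 2.98 pos [488.9 148.6 222.6] F [ 0.2 -0.2  0.6] w 87.9 j [ 0.06  0.31  1.41 -0.    1.42 -1.35]
  yhead 1.415 tooly [ 0.155  0.988 -0.001] toolx [ 0.001 -0.001 -1.   ] target tcp [488.6 148.2 123. ]
  delta [99.6, -0.4, -0.4] [0.08, 0.07, 0.04]
```

View pics/top1.png

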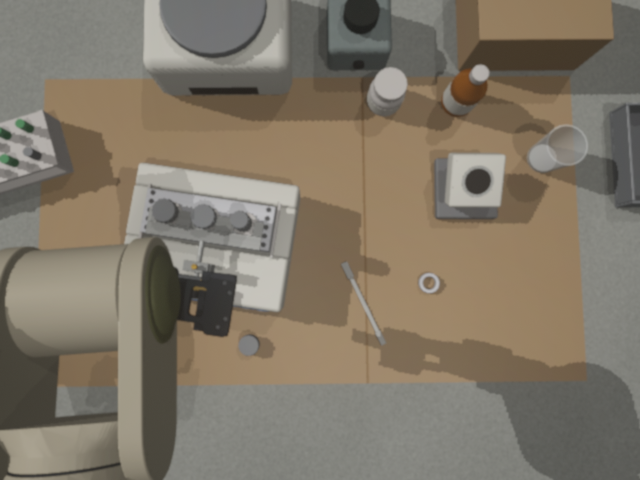

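View pics/scene1.png

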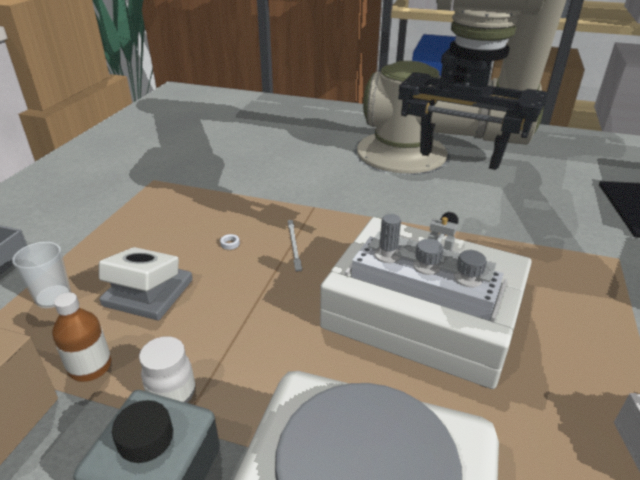

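Emit:
servo_tool(deltas=[[1,[50,0,0],[0,0,0]],[1,[80,0,0],[0,0,0]],[1,[97,0,0],[0,0,0]],[1,[99,0,0],[0,0,0]],[1,[99,0,0],[0,0,0]]])

```text
time_s: 3.6
tool_pos: [489.4, 148.5, 124.3]
tool_rot: [-0.159, 1.568, -0.316]
force: [-0.8, 0.5, -0.9]
width: 88.1
```

Run:
```python
from h import *
from cell import manip
n="scene"
f=manip.camera(n)["frame"][:,:,::-1]; cv2.imwrite("pics/scene2.png",cv2.resize(f[130:300,350:560],None,fx=3.5,fy=3.5,interpolation=2))
delta(hpt(-87.5,0,125),down(HW+np.pi/2))
```

```text
t 3.65 pos [489.4 148.5 124.5] F [-0.1  0.7 -0.6] w 88.2 j [ 0.06  0.41  1.57 -0.    1.16 -1.35]
  yhead 1.414 tooly [ 0.156  0.988 -0.   ] toolx [ 0.003 -0.001 -1.   ] target tcp [488.6 148.2 123. ]
  delta [1.5, -0.5, -0.8] [0.03, 0.15, 0.02]
```

View pics/scene2.png

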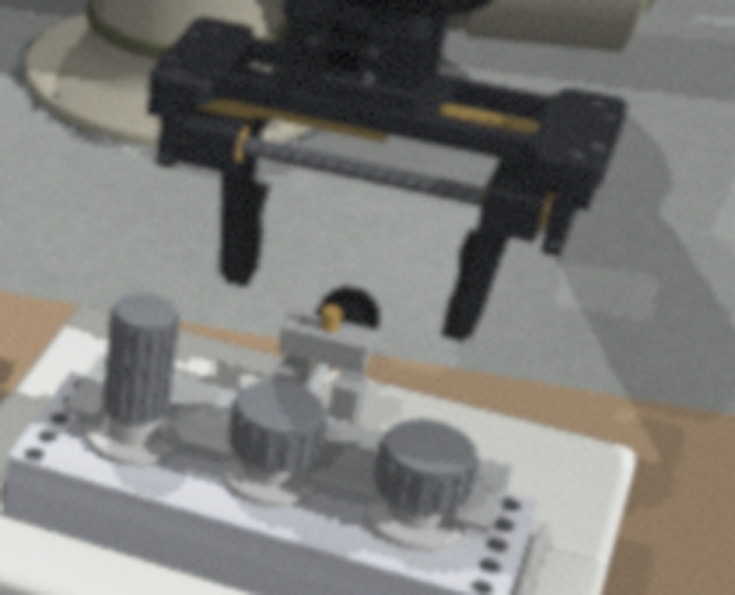

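Run:
```python
from h import *
c=lambda q:((q-[350,130]+.5)*3.5-.5).round(0).tolist()
for z in (107,125,137):
    print(z,c(proj("scene",np.array([hpt(-87.5,b,z) for b in (-50,-44,0,44,50)]))))
print(c(proj("scene",np.array([hpt(-100,0,125),hpt(-75,0,125),hpt(-100,0,139),hpt(-52,0,153),hpt(25,-60,181)]))))
```

```text
107 [[231.0, 328.0], [243.0, 331.0], [335.0, 355.0], [431.0, 379.0], [444.0, 383.0]]
125 [[235.0, 296.0], [248.0, 299.0], [341.0, 322.0], [438.0, 346.0], [452.0, 350.0]]
137 [[238.0, 274.0], [251.0, 277.0], [345.0, 300.0], [443.0, 324.0], [457.0, 327.0]]
[[348.0, 309.0], [334.0, 336.0], [353.0, 283.0], [329.0, 309.0], [143.0, 307.0]]
```

Run:
```python
from h import *
from cell import manip
for z in (205.6,235): print(z,proj("scene",np.array([hpt(-87.5,b,z) for b in (-50,-44,44,50)])).round(0).tolist())
f=cv2.imread("pics/scene1.png"); cv2.imwrite("pics/scene1c.png",cv2.resize(f[60:240,370:560],None,fx=3.5,fy=3.5,interpolation=2))
f=manip.camera("top")["frame"][:,:,::-1]; cv2.imwrite("pics/top2.png",cv2.resize(f[220:350,100:280],None,fx=4,fy=4,interpolation=2))
f=manip.camera("scene")["frame"][:,:,::-1]; cv2.imwrite("pics/scene3.png",cv2.resize(f[130:300,350:560],None,fx=3.5,fy=3.5,interpolation=2))
delta(hpt(-87.5,0,125),down(HW+np.pi/2))
```

```text
205.6 [[423.0, 170.0], [427.0, 171.0], [485.0, 183.0], [489.0, 184.0]]
235 [[425.0, 153.0], [429.0, 153.0], [488.0, 166.0], [493.0, 166.0]]
t 3.75 pos [489.4 148.5 124.4] F [ 0.2 -1.7  1.1] w 88.6 j [ 0.06  0.41  1.57 -0.    1.16 -1.35]
  yhead 1.415 tooly [ 0.155  0.988 -0.   ] toolx [ 0.003 -0.001 -1.   ] target tcp [488.6 148.2 123. ]
  delta [1.4, -0.5, -0.7] [0.05, 0.16, 0.02]
```

View pics/scene1c.png

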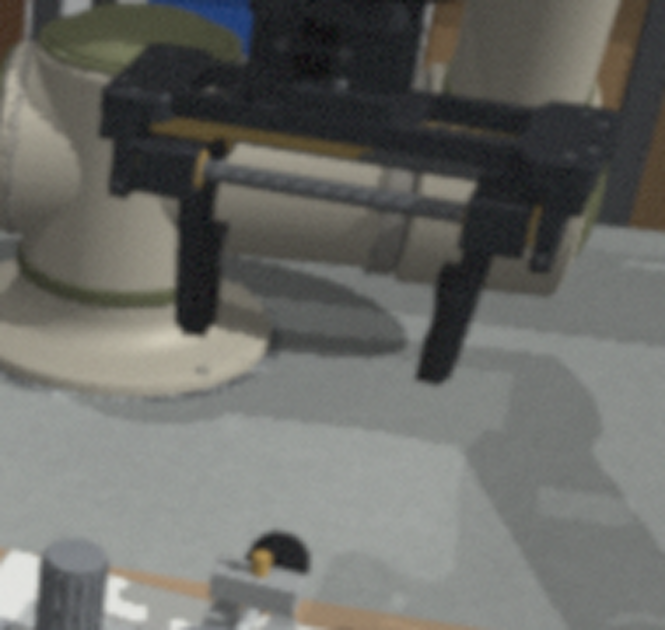

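View pics/top2.png

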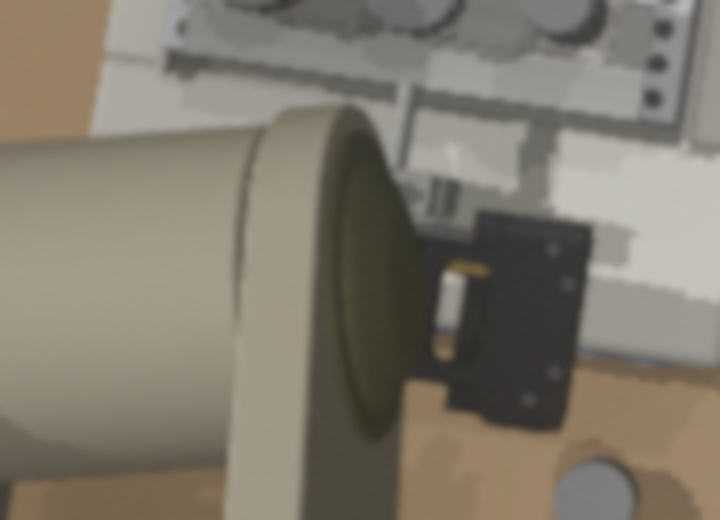

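View pics/scene3.png

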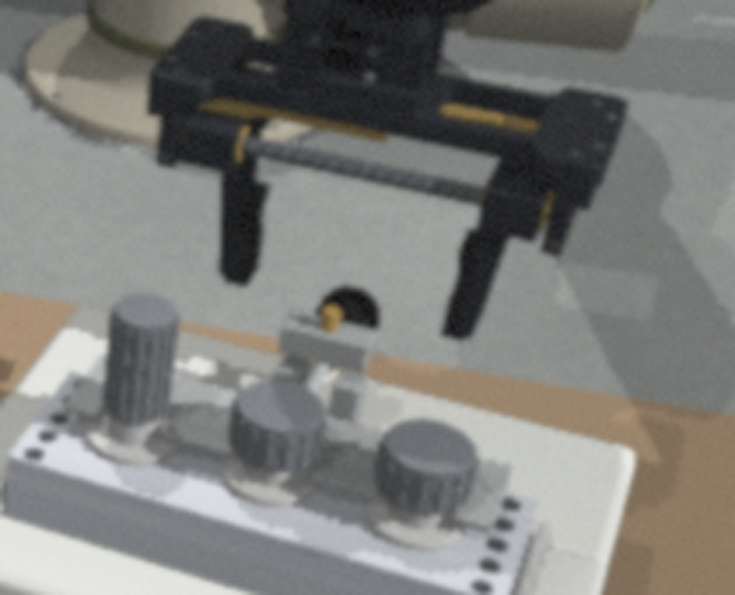

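Run:
```python
from h import *
c=lambda q:((q-[100,220]+.5)*4-.5).round(0).tolist()
for z in (170,190,210,230): print(z,c(proj("top",np.array([hpt(-50,-93.5,z),hpt(-125,-93.5,z),hpt(-87.5,-93.5,z)]))))
```

```text
170 [[618.0, 216.0], [585.0, 422.0], [601.0, 319.0]]
190 [[611.0, 215.0], [578.0, 428.0], [595.0, 321.0]]
210 [[605.0, 215.0], [570.0, 433.0], [587.0, 323.0]]
230 [[597.0, 214.0], [562.0, 439.0], [580.0, 326.0]]
```

Run:
```python
from h import *
y=np.array([.258,-.966,0])
for z in (209,237): print(z,proj("scene",np.array([np.array([141.8,-531.4,z])+b*y for b in (-50,-44,44,50)])).round(0).tolist())
print("base",proj("scene",[[0,0,0],[0,0,50],[0,100,0],[0,-100,0],[100,0,0]]).round(0).tolist(),proj("top",[[0,0,0],[100,0,0],[0,0,200]]).round().tolist())
c=lambda q:((q-[350,130]+.5)*3.5-.5).round(0).tolist()
for z in (171.5,200): print(z,c(proj("scene",np.array([hpt(-50,-93.5,z),hpt(-50,93.5,z),hpt(-125,93.5,z)]))))
f=cv2.imread("pics/scene0.png"); cv2.imwrite("pics/scene0g.png",cv2.resize(f[0:80,100:230],None,fx=6,fy=6,interpolation=2))
```

```text
209 [[195.0, 66.0], [192.0, 66.0], [155.0, 65.0], [152.0, 65.0]]
237 [[193.0, 54.0], [190.0, 53.0], [153.0, 53.0], [150.0, 53.0]]
base [[401.0, 152.0], [403.0, 133.0], [441.0, 157.0], [362.0, 147.0], [394.0, 169.0]] [[294.0, 573.0], [294.0, 512.0], [290.0, 665.0]]
171.5 [[127.0, 225.0], [560.0, 329.0], [590.0, 244.0]]
200 [[132.0, 168.0], [575.0, 269.0], [605.0, 187.0]]
```

View pics/scene0g.png

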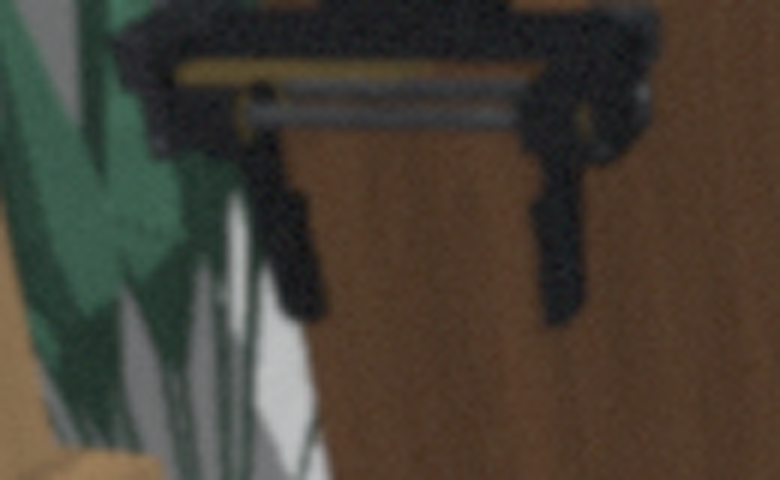

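Emit:
servo_tool(deltas=[[1,[7,-0.5,-0.7],[0,0,0]],[1,[14,-0.5,-0.7],[0,0.1,0]],[1,[14,-0.5,-0.7],[0,0.1,0]]])

```text
time_s: 4.12
tool_pos: [488.3, 148.1, 109.8]
tool_rot: [-2.035, 1.57, -2.191]
force: [-0.4, -0.0, 0.1]
width: 87.8
```

Run:
```python
from h import *
from cell import manip
f=manip.camera("scene")["frame"][:,:,::-1]; cv2.imwrite("pics/scene4.png",cv2.resize(f[130:300,350:560],None,fx=3.5,fy=3.5,interpolation=2))
delta(hpt(-87.5,0,112),down(HW+np.pi/2))
```

```text
t 4.17 pos [488.5 148.1 110.1] F [-0.7  0.8  0.4] w 88.3 j [ 0.06  0.43  1.59 -0.    1.12 -1.35]
  yhead 1.415 tooly [ 0.156  0.988 -0.   ] toolx [ 0. -0. -1.] target tcp [488.6 148.2 110. ]
  delta [0.1, 0.1, 0.0] [0.05, 0.02, 0.02]
```

View pics/scene4.png

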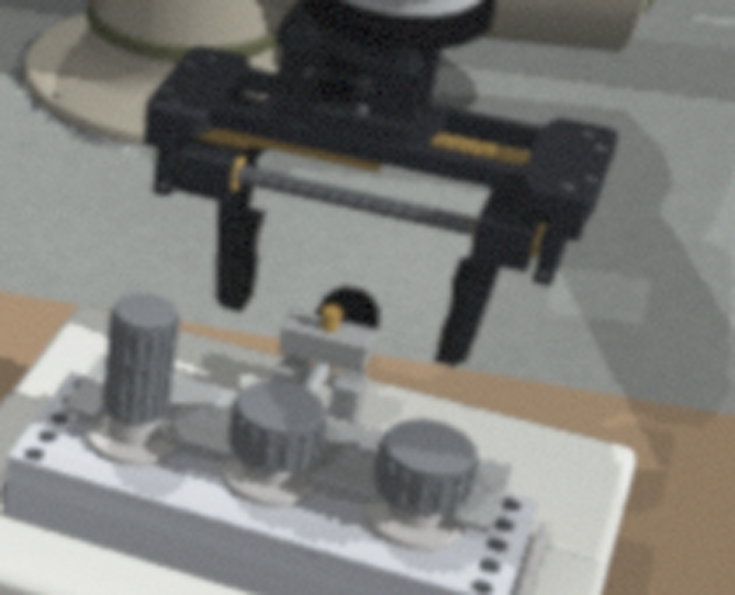

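Emit:
servo_tool(deltas=[[1,[2.5,0,0],[0,0,0]],[1,[2.5,0,0],[0,0,0]]])

```text
time_s: 4.42
tool_pos: [488.5, 148.2, 107.5]
tool_rot: [-1.414, 1.57, -1.57]
force: [-0.2, -0.0, -0.5]
width: 87.8
```

Emit:
servo_tool(deltas=[[1,[1,0,0],[0,0,0]],[1,[1.5,0,0],[0,0,0]]])

```text
time_s: 4.68
tool_pos: [488.4, 148.1, 106.0]
tool_rot: [-1.392, 1.57, -1.548]
force: [-0.1, 0.1, 0.5]
width: 88.4
```

Emit:
servo_tool(deltas=[[1,[1,0,0],[0,0,0]],[1,[1,0,0],[0,0,0]]])

```text
time_s: 4.92
tool_pos: [488.4, 148.1, 104.9]
tool_rot: [-1.642, 1.57, -1.798]
force: [0.5, 0.2, 0.4]
width: 88.0
```

Emit:
servo_tool(deltas=[[1,[1,0,0],[0,0,0]],[1,[1,0,0],[0,0,0]]])

```text
time_s: 5.18
tool_pos: [488.4, 148.1, 103.8]
tool_rot: [-1.842, 1.57, -1.998]
force: [-0.1, -0.5, -0.5]
width: 88.2
```

Emit:
servo_tool(deltas=[[1,[4,0,0],[0,0,0]],[1,[8,0,0],[0,0,0]],[1,[8,0,0],[0,0,0]]])

```text
time_s: 5.55
tool_pos: [488.2, 148.1, 95.4]
tool_rot: [-2.527, 1.57, -2.683]
force: [-0.4, 1.5, -0.2]
width: 88.3
```

Run:
```python
from h import *
from cell import manip
f=manip.camera("scene")["frame"][:,:,::-1]; cv2.imwrite("pics/scene5.png",cv2.resize(f[130:300,350:560],None,fx=3.5,fy=3.5,interpolation=2))
delta(hpt(-87.5,0,97),down(HW+np.pi/2))
```

```text
t 5.6 pos [488.3 148.1  95.6] F [-0.2  0.5  0.5] w 87.6 j [ 0.06  0.45  1.6  -0.    1.09 -1.35]
  yhead 1.415 tooly [ 0.156  0.988 -0.001] toolx [-0.001 -0.001 -1.   ] target tcp [488.6 148.2  95. ]
  delta [0.6, 0.1, 0.2] [0.05, -0.03, 0.04]
```

View pics/scene5.png

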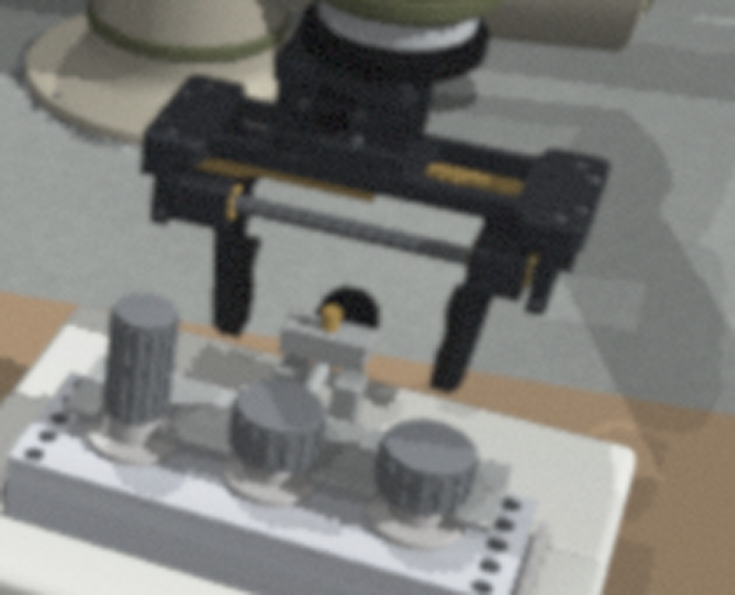

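Emit:
servo_tool(deltas=[[-1,[0,0,0],[0,0,0]],[-1,[0,0,0],[0,0,0]],[-1,[0,0,0],[0,0,0]],[-1,[0,0,0],[0,0,0]],[-1,[0,0,0],[0,0,0]]])

```text
time_s: 6.22
tool_pos: [488.3, 148.1, 95.6]
tool_rot: [-2.286, 1.57, -2.443]
force: [0.0, 0.7, -0.6]
width: 40.3
```

Emit:
servo_tool(deltas=[[-1,[0,0,0],[0,0,0]],[-1,[0,0,0],[0,0,0]],[-1,[0,0,0],[0,0,0]],[-1,[0,0,0],[0,0,0]]])

```text
time_s: 6.72
tool_pos: [488.5, 149.2, 95.6]
tool_rot: [1.703, 1.569, 1.547]
force: [1.5, 7.2, -1.7]
width: 27.2
```

Run:
```python
from h import *
from cell import manip
f=manip.camera("scene")["frame"][:,:,::-1]; cv2.imwrite("pics/scene6.png",cv2.resize(f[130:300,350:560],None,fx=3.5,fy=3.5,interpolation=2))
delta(hpt(-87.5-37,0,97),down(HW+np.pi/2))
```

```text
t 6.78 pos [488.5 149.2  95.7] F [ 1.7  6.9 -2. ] w 27.1 j [ 0.06  0.45  1.6   0.    1.09 -1.35]
  yhead 1.415 tooly [0.156 0.988 0.002] toolx [ 0.     0.002 -1.   ] target tcp [452. 154.  95.]
  delta [0.7, -1.0, -36.8] [0.05, -0.01, -0.09]
```

View pics/scene6.png

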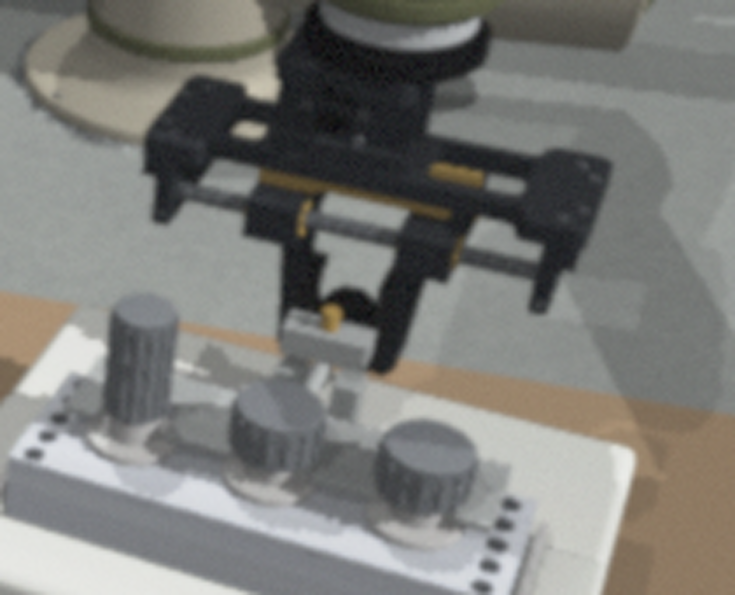

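Emit:
servo_tool(deltas=[[-1,[0,0.5,-8],[0,0,0]],[-1,[0,0.5,-16],[0,0,0]],[-1,[0,0.5,-25],[0,0,0]],[-1,[0,0.5,-32],[0,0,0]],[-1,[0,0.5,-37.5],[0,0,0]]])

```text
time_s: 7.4
tool_pos: [452.8, 155.1, 95.8]
tool_rot: [0.26, 1.566, 0.104]
force: [19.3, -8.6, -16.5]
width: 27.0
```

Run:
```python
from h import *
from cell import manip
for n in ("top","scene"):
    f=manip.camera(n)["frame"][:,:,::-1]; f=f[130:300,350:560] if n=="scene" else f[180:350,100:290]
    cv2.imwrite(f"pics/{n}7.png",cv2.resize(f,None,fx=3.5,fy=3.5,interpolation=2))
delta(hpt(-87.5-37,0,97),down(HW+np.pi/2))
```

```text
t 7.5 pos [452.9 155.   95.7] F [ 6.7 -5.7 -6.9] w 27.0 j [ 0.08  0.4   1.69  0.    1.04 -1.33]
  yhead 1.415 tooly [0.155 0.988 0.001] toolx [ 0.004  0.001 -1.   ] target tcp [452. 154.  95.]
  delta [0.7, -1.2, -0.7] [0.05, 0.24, -0.07]
```

View pics/scene7.png

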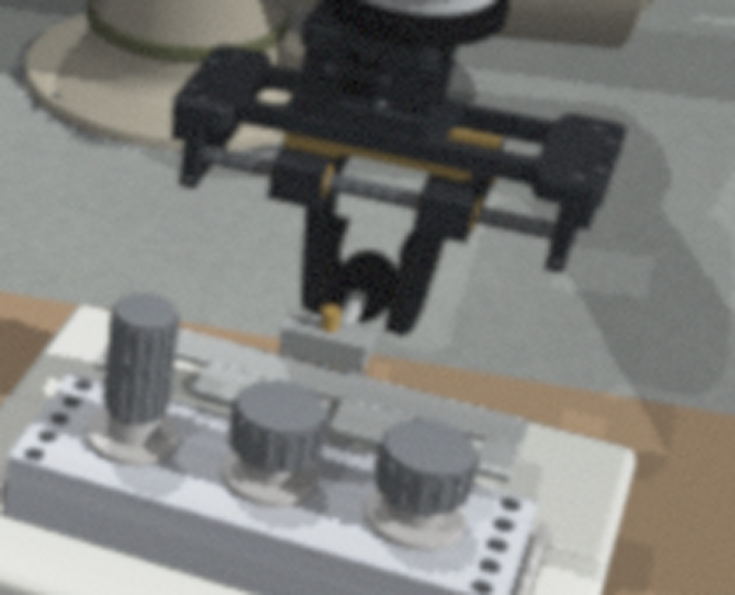

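View pics/top7.png

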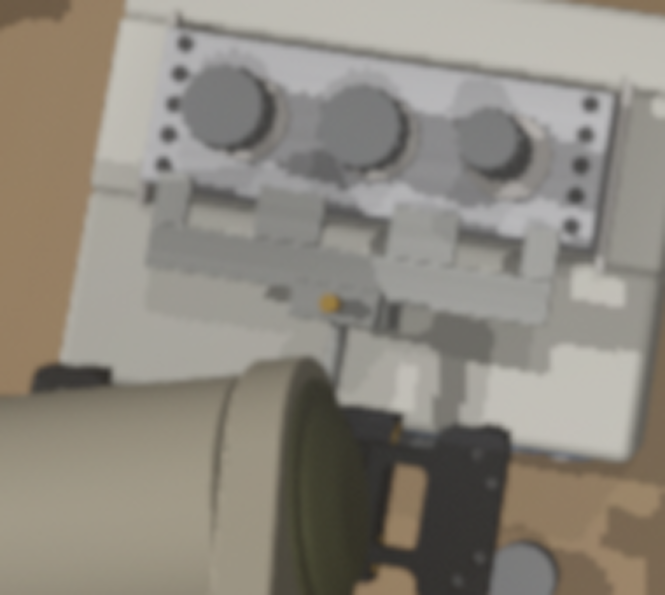

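Emit:
servo_tool(deltas=[[0.4,[0,0,0.5],[0,0,0]],[0.4,[0,0,0.5],[0,0,0]],[0.4,[0,0,0.5],[0,0,0]],[0.4,[0,0,0.5],[0,0,0]]])

```text
time_s: 8.0
tool_pos: [453.3, 155.1, 95.7]
tool_rot: [0.335, 1.566, 0.179]
force: [-0.2, 0.2, -0.0]
width: 61.5
```

Emit:
servo_tool(deltas=[[0.6,[-10,0,0],[0,0,0]],[0.6,[-30,0,0],[0,0,0]],[0.6,[-80,0,0],[0,0,0]],[0.6,[-125,0,0],[0,0,0]],[0.6,[-125,0,0],[0,0,0]]])

```text
time_s: 8.62
tool_pos: [453.9, 155.2, 224.2]
tool_rot: [0.281, 1.559, 0.125]
force: [-0.3, 0.1, 0.2]
width: 70.3
```

Run:
```python
from h import *
from cell import manip
n="scene"
f=manip.camera(n)["frame"][:,:,::-1]; f=f[100:300,330:560]
cv2.imwrite(f"pics/{n}8.png",cv2.resize(f,None,fx=3,fy=3,interpolation=2))
delta(hpt(25,-60,225),down(HW),off=-30)
delta(hpt(25,-60,225),down(HW),off=-2)
```

```text
t 8.68 pos [453.  155.1 222. ] F [ 0.1  0.  -0.6] w 70.3 j [ 0.08  0.26  1.5   0.    1.38 -1.33]
  yhead 1.415 tooly [0.155 0.988 0.002] toolx [ 0.007  0.001 -1.   ] target tcp [590.3  71.3 195. ]
  delta [27.9, -61.5, 148.4] [90.06, 0.22, -0.41]
t 8.68 pos [453.  155.1 222. ] F [ 0.1  0.  -0.6] w 70.3 j [ 0.08  0.26  1.5   0.    1.38 -1.33]
  yhead 1.415 tooly [0.155 0.988 0.002] toolx [ 0.007  0.001 -1.   ] target tcp [590.3  71.3 223. ]
  delta [-0.1, -61.4, 148.6] [90.06, 0.22, -0.41]
```

View pics/scene8.png

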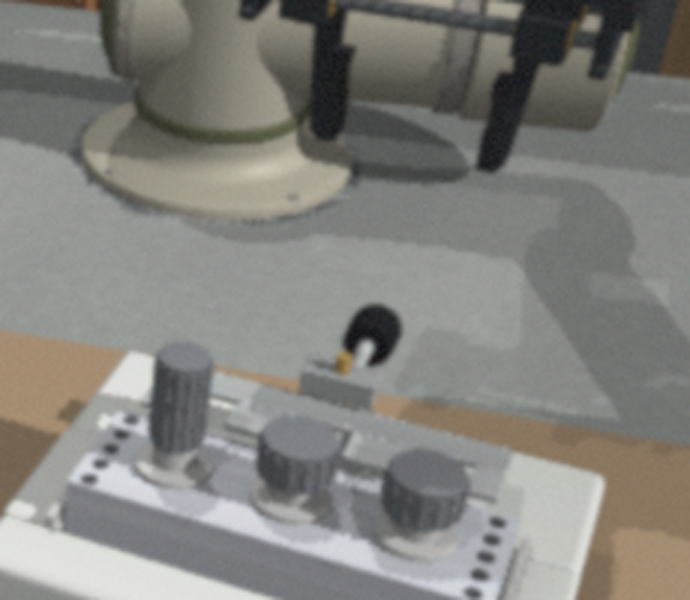

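Emit:
servo_tool(deltas=[[0.6,[0,-61.5,148.5],[90,0.2,-0.4]],[0.6,[0,-61.5,148.5],[90,0.2,-0.4]],[0.6,[0,-61.5,148.5],[90,0.2,-0.4]],[0.6,[0,-61.5,148.5],[90,0.2,-0.4]],[0.6,[0,-61.5,148.5],[90,0.2,-0.4]]])

```text
time_s: 9.3
tool_pos: [589.9, 70.9, 220.9]
tool_rot: [-1.925, 1.569, -3.026]
force: [-0.5, 0.9, -0.8]
width: 70.7
```

Run:
```python
from h import *
delta(hpt(25,-60,225),down(HW),off=-2)
```

```text
t 9.3 pos [589.9  70.9 220.9] F [-0.5  0.9 -0.8] w 70.7 j [-0.08  0.46  1.18 -0.    1.5  -0.55]
  yhead 0.47 tooly [ 0.891  0.453 -0.001] toolx [-0.002 -0.    -1.   ] target tcp [590.3  71.3 223. ]
  delta [-2.1, 0.5, -0.2] [35.95, -0.0, 0.09]
```

Emit:
servo_tool(deltas=[[0.6,[-2,0.5,0],[36,0,0]],[0.6,[-2,0.5,0],[36,0,0]],[0.6,[-2,0.5,0],[36,0,0]],[0.6,[-2,0.5,0],[36,0,0]],[0.6,[-2,0.5,0],[36,0,0]]])

```text
time_s: 9.93
tool_pos: [589.9, 71.2, 221.6]
tool_rot: [-1.432, 1.567, 3.124]
force: [-0.2, 1.1, 0.2]
width: 70.8
```

Run:
```python
from h import *
from cell import manip
for n in ("top","scene"):
    f=manip.camera(n)["frame"][:,:,::-1]; f=f[80:300,300:560] if n=="scene" else f[150:350,100:300]
    cv2.imwrite(f"pics/{n}9.png",cv2.resize(f,None,fx=3,fy=3,interpolation=2))
delta(hpt(25,-60,169),down(HW),off=-30)
```

```text
t 10.03 pos [590.1  71.2 222.1] F [0.2 1.1 0.1] w 70.6 j [-0.08  0.46  1.17 -0.    1.51  0.08]
  yhead -0.156 tooly [ 0.988 -0.156 -0.003] toolx [-0.003 -0.    -1.   ] target tcp [590.3  71.3 139. ]
  delta [83.1, 0.5, -0.2] [0.04, 0.03, 0.18]
```

View pics/scene9.png

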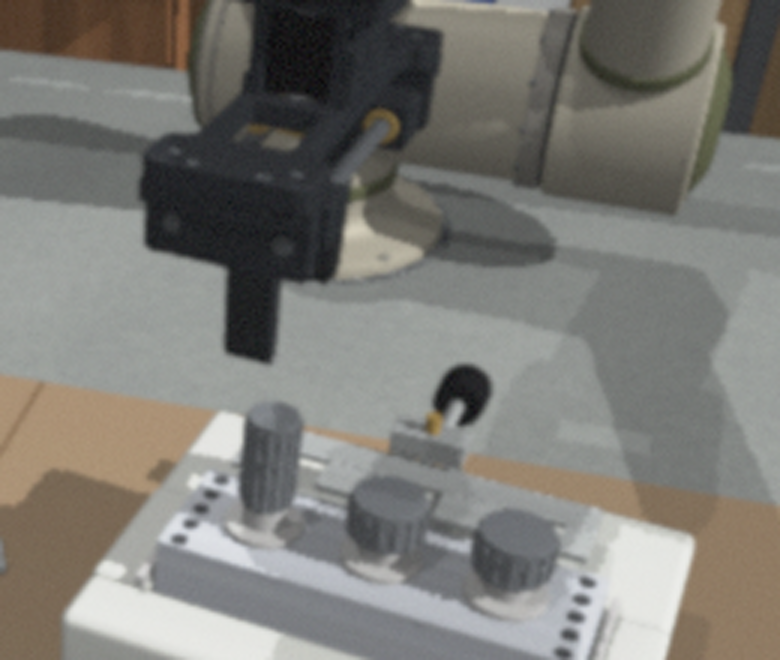

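View pics/top9.png

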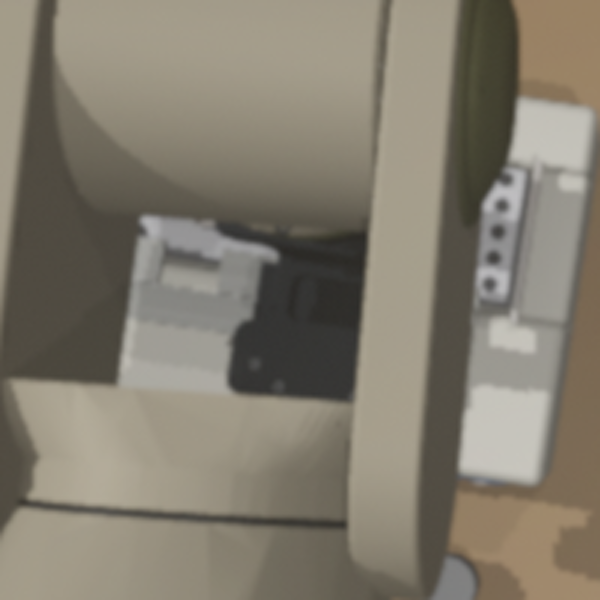

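Run:
```python
from h import *
c=lambda q:((q-[300,80]+.5)*3-.5).round(1).tolist()
for dx in (36,43,50): print(dx,c(proj("scene",np.array([hpt(25+dx,-60+b,233) for b in (-9,0,9)]))))
print(c(proj("scene",[hpt(25,-60,181)])))
```

```text
36 [[234.6, 348.8], [254.0, 353.5], [273.5, 358.2]]
43 [[228.9, 356.1], [248.3, 360.9], [267.9, 365.7]]
50 [[223.0, 363.6], [242.5, 368.4], [262.3, 373.4]]
[[272.2, 413.2]]
```

Emit:
servo_tool(deltas=[[0.6,[30,0.5,0],[0,0,0.2]],[0.6,[55,0.5,0],[0,0,0.2]],[0.6,[75,0.5,0],[0,0,0.2]],[0.6,[83,0.5,0],[0,0,0.2]],[0.6,[83,0.5,0],[0,0,0.2]]])

```text
time_s: 10.65
tool_pos: [590.3, 71.1, 139.0]
tool_rot: [-0.246, 1.57, -1.973]
force: [0.6, 0.7, -0.6]
width: 70.1
```

Run:
```python
from h import *
from cell import manip
for n in ("scene",):
    f=manip.camera(n)["frame"][:,:,::-1]; f=f[80:300,300:560]
    cv2.imwrite(f"pics/{n}10.png",cv2.resize(f,None,fx=3,fy=3,interpolation=2))
delta(hpt(25,-60,169),down(HW),off=-30)
```

```text
t 10.7 pos [590.6  71.1 139.6] F [ 0.4 -0.1  0.5] w 70.7 j [-0.08  0.53  1.31 -0.    1.3   0.08]
  yhead -0.156 tooly [ 0.988 -0.155  0.001] toolx [ 0.001 -0.001 -1.   ] target tcp [590.3  71.3 139. ]
  delta [0.6, -0.3, -0.2] [0.06, 0.03, -0.06]
```

View pics/scene10.png

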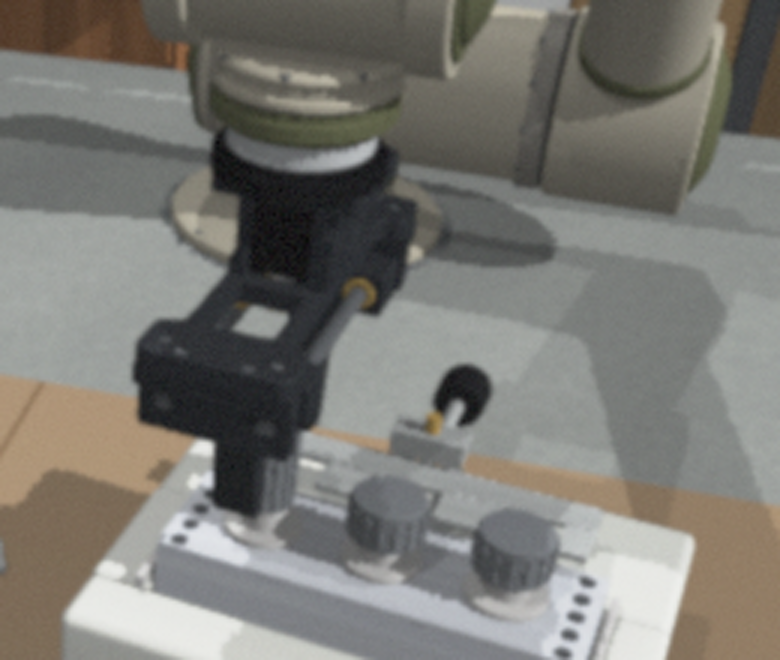

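Emit:
servo_tool(deltas=[[-1,[0,0,0],[0,0,0]],[-1,[0,0,0],[0,0,0]],[-1,[0,0,0],[0,0,0]],[-1,[0,0,0],[0,0,0]],[-1,[0,0,0],[0,0,0]]])

```text
time_s: 11.32
tool_pos: [590.6, 71.1, 139.6]
tool_rot: [1.17, 1.57, -0.557]
force: [0.3, -0.8, -0.4]
width: 25.1
```

Emit:
servo_tool(deltas=[[-1,[0,0,0],[0,0,0]],[-1,[0,0,0],[0,0,0]],[-1,[0,0,0],[0,0,0]]])

```text
time_s: 11.7
tool_pos: [590.6, 71.0, 139.6]
tool_rot: [1.173, 1.57, -0.554]
force: [-0.4, -0.6, -0.3]
width: 25.2
```

Emit:
servo_tool(deltas=[[-1,[-5,0,0],[0,0,0]],[-1,[-15,0,0],[0,0,0]],[-1,[-35,0,0],[0,0,0]],[-1,[-60,0,0],[0,0,0]],[-1,[-85,0,0],[0,0,0]]])

```text
time_s: 12.32
tool_pos: [590.5, 71.1, 226.2]
tool_rot: [1.362, 1.569, -0.364]
force: [0.9, -0.6, -1.2]
width: 25.1
```

Emit:
servo_tool(deltas=[[-1,[-25,0,0],[0,0,0]],[-1,[-40,0,0],[0,0,0]],[-1,[-40,0,0],[0,0,0]]])

```text
time_s: 12.7
tool_pos: [590.7, 71.1, 267.7]
tool_rot: [1.534, 1.566, -0.193]
force: [-0.2, -0.2, -0.7]
width: 24.9
```

```bash
cat >> h.py <<'E'
def final(dist=60,grip=116,yaw=HW):
    Z=R.from_euler("zyx",[RW,np.radians(-20),0]).as_matrix()[:,2]  # leans to reader -x
    # minimal rotation taking -z.. tool x=-Z
    y=np.array([np.cos(yaw),np.sin(yaw),0]); y-=Z*(y@Z); y/=np.linalg.norm(y)
    x=-Z; return WIN+Z*(dist+grip), np.c_[x,y,np.cross(x,y)]
E
python3 - <<'E'
from h import *
from cell import manip
for n in ("scene",):
    f=manip.camera(n)["frame"][:,:,::-1]; f=f[60:300,300:560]
    cv2.imwrite(f"pics/{n}11.png",cv2.resize(f,None,fx=3,fy=2.4,interpolation=2))
for d in (110,60):
    p,Rt=final(d); print(p,Rt[:,0]); delta(p,Rt,off=-30)
E
```

```text
[ 588.10344761 -313.          287.3705323 ] [ 0.34202014 -0.         -0.93969262]
t 12.75 pos [590.3  71.2 266.5] F [ 0.   0.5 -0.6] w 25.1 j [-0.08  0.44  1.09 -0.    1.61  0.08]
  yhead -0.156 tooly [ 0.988 -0.155  0.003] toolx [ 0.002 -0.001 -1.   ] target tcp [ 598.4 -313.   259.2]
  delta [7.6, 67.5, 378.3] [0.63, 3.23, 19.59]
[ 605.20445477 -313.          240.38590126] [ 0.34202014 -0.         -0.93969262]
t 12.75 pos [590.3  71.2 266.5] F [ 0.   0.5 -0.6] w 25.1 j [-0.08  0.44  1.09 -0.    1.61  0.08]
  yhead -0.156 tooly [ 0.988 -0.155  0.003] toolx [ 0.002 -0.001 -1.   ] target tcp [ 615.5 -313.   212.2]
  delta [54.7, 84.3, 375.6] [0.63, 3.23, 19.59]
```

View pics/scene11.png

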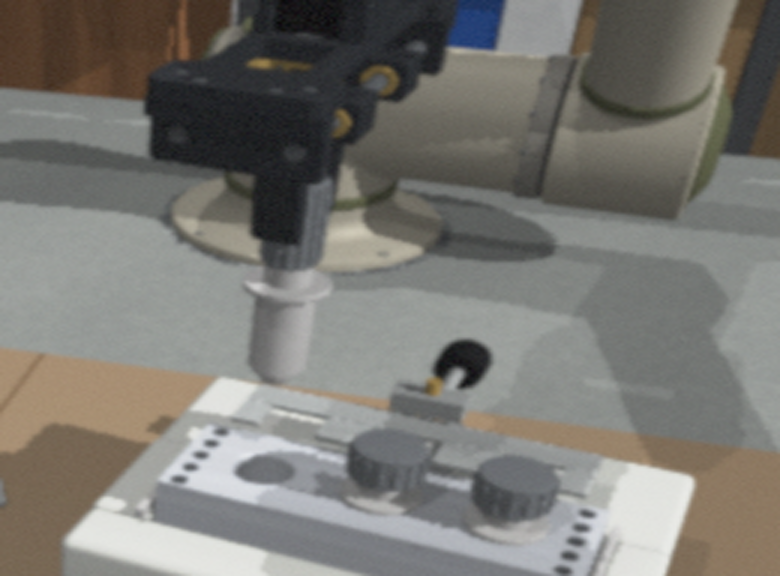

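```bash
sed -i 's/"zyx",\[RW/"ZYX",[RW/' h.py
python3 - <<'E'
from h import *
p,Rt=final(110); print(p,Rt[:,0]); delta(p,Rt,off=-30)
E
```

```text
[ 588.11461669 -311.6860219   287.3705323 ] [ 0.34197072 -0.00581406 -0.93969262]
t 12.75 pos [590.3  71.2 266.5] F [ 0.   0.5 -0.6] w 25.1 j [-0.08  0.44  1.09 -0.    1.61  0.08]
  yhead -0.156 tooly [ 0.988 -0.155  0.003] toolx [ 0.002 -0.001 -1.   ] target tcp [ 598.4 -311.9  259.2]
  delta [7.6, 67.4, 377.1] [0.57, 2.89, 19.65]
```

Emit:
servo_tool(deltas=[[-1,[0,5,30],[0,0,1]],[-1,[0,12,75],[0,0.5,4]],[-1,[2,21,120],[0.2,1,7]],[-1,[3,30,170],[0.3,1.5,10]],[-1,[4,38,220],[0.4,2,13]]])

```text
time_s: 13.38
tool_pos: [593.3, -153.5, 261.8]
tool_rot: [1.726, 1.338, -0.008]
force: [1.6, 0.1, -0.3]
width: 25.0
```

Run:
```python
from h import *
p,Rt=final(110); delta(p,Rt,off=-30)
```

```text
t 13.38 pos [ 593.3 -153.5  261.8] F [ 1.6  0.1 -0.3] w 25.0 j [-0.49  0.37  1.23  0.11  1.34 -0.35]
  yhead -0.167 tooly [ 0.96  -0.162  0.228] toolx [ 0.23  -0.002 -0.973] target tcp [ 598.4 -311.9  259.2]
  delta [4.0, 29.9, 155.6] [0.15, 0.86, 6.63]
```

Emit:
servo_tool(deltas=[[-1,[1,9,45],[0,0.2,2]],[-1,[2,18,90],[0.1,0.5,4]],[-1,[3,25,130],[0.1,0.8,6]],[-1,[4,30,155.5],[0.15,0.9,6.6]],[-1,[4,30,155.5],[0.15,0.9,6.6]]])

```text
time_s: 14.0
tool_pos: [598.2, -312.9, 258.1]
tool_rot: [1.725, 1.224, -0.013]
force: [-0.0, 0.6, 0.1]
width: 25.3
```

Run:
```python
from h import *
from cell import manip
for n in ("scene","top"):
    f=manip.camera(n)["frame"][:,:,::-1]; cv2.imwrite(f"pics/{n}12f.png",f); f=f[120:320,30:250] if n=="scene" else f[120:260,360:540]
    cv2.imwrite(f"pics/{n}12.png",cv2.resize(f,None,fx=3,fy=3,interpolation=2) if n=="scene" else cv2.resize(f,None,fx=4,fy=4,interpolation=2))
p,Rt=final(60); delta(p,Rt,off=-30)
```

```text
t 14.1 pos [ 598.6 -310.8  258.9] F [-0.3  0.4 -1.2] w 25.1 j [-0.75  0.45  1.13  0.24  1.3  -0.61]
  yhead -0.175 tooly [ 0.927 -0.164  0.337] toolx [ 0.341 -0.004 -0.94 ] target tcp [ 615.5 -312.2  212.2]
  delta [49.7, 0.1, 1.1] [0.02, -0.08, 0.08]
```

View pics/scene12.png

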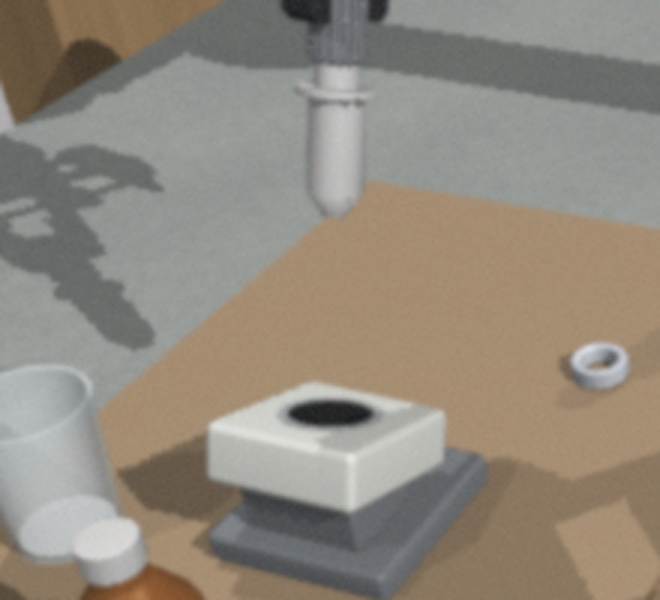

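View pics/top12.png

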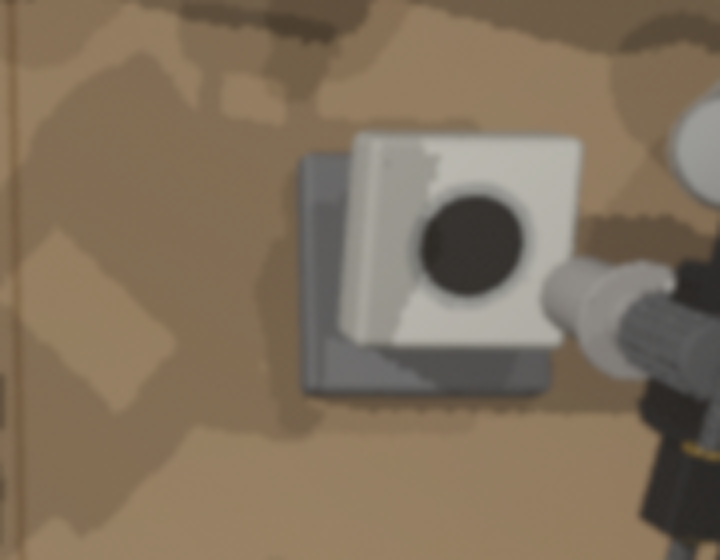

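Emit:
servo_tool(deltas=[[-1,[15,0,1],[0,0,0]],[-1,[30,0,1],[0,0,0]],[-1,[44,0,1],[0,0,0]],[-1,[49.5,0,1],[0,0,0]],[-1,[49.5,0,1],[0,0,0]]])

```text
time_s: 14.72
tool_pos: [615.4, -311.9, 211.9]
tool_rot: [1.725, 1.223, -0.011]
force: [0.4, -0.3, -0.2]
width: 25.2
```

Run:
```python
from h import *
from cell import manip
p,Rt=final(60); delta(p,Rt,off=-30)
Z=-Rt[:,0]
for n in ("scene","top"):
    f=manip.camera(n)["frame"][:,:,::-1].copy(); cv2.imwrite(f"pics/{n}13f.png",f)
    x0,y0,w,h,k=(60,110,160,180,3.3) if n=="scene" else (420,150,140,130,5)
    g=cv2.resize(f[y0:y0+h,x0:x0+w],None,fx=k,fy=k,interpolation=2); cv2.imwrite(f"pics/{n}13.png",g)
    cc=lambda q:((q-[x0,y0]+.5)*k-.5)
    # expected model: axis, collar/ tip rings
    def ring(c,r,z):
        a=np.linspace(0,2*np.pi,60); u=Rt[:,1];v=Rt[:,2]
        return WIN+Z*z+r*(np.cos(a)[:,None]*u+np.sin(a)[:,None]*v)
    for r,z in ((22,0),(6,60),(14,80),(20,122),(20,126),(13,138),(13,188)):
        cv2.polylines(g,[cc(proj(n,ring(0,r,z))).round().astype(int)],True,(0,0,255),1)
    cv2.imwrite(f"pics/{n}13o.png",g)
```

```text
t 14.72 pos [ 615.4 -311.9  211.9] F [ 0.4 -0.3 -0.2] w 25.2 j [-0.73  0.51  1.17  0.24  1.21 -0.62]
  yhead -0.175 tooly [ 0.927 -0.164  0.336] toolx [ 0.34  -0.004 -0.94 ] target tcp [ 615.5 -312.2  212.2]
  delta [-0.3, 0.2, 0.3] [0.02, -0.11, 0.11]
```

View pics/scene13o.png

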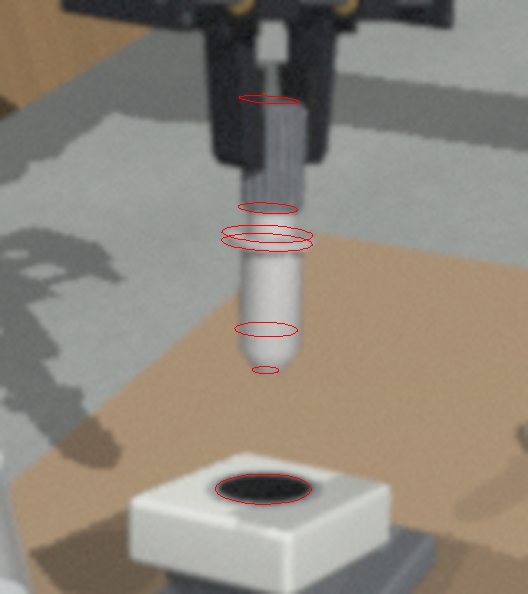

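View pics/top13o.png

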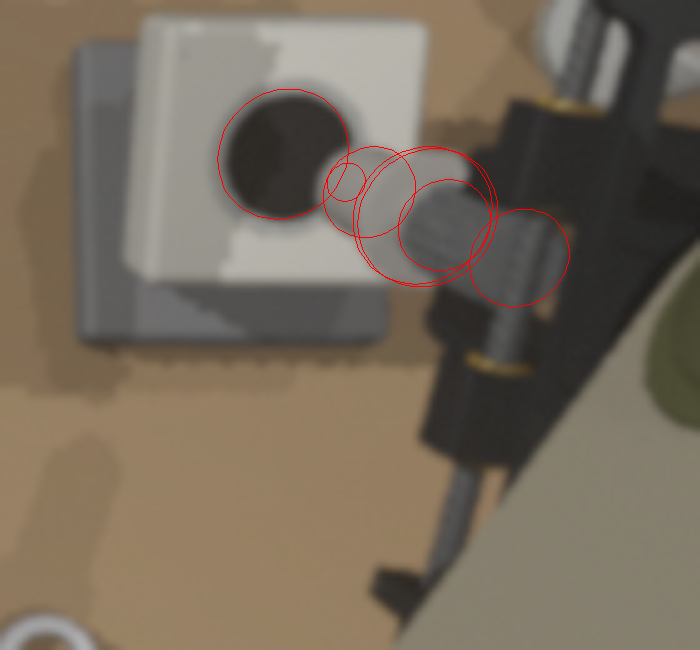

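Run:
```python
import cv2
f=cv2.imread("pics/top13f.png"); cv2.imwrite("pics/t13z.png",cv2.resize(f[165:225,470:550],None,fx=9,fy=9,interpolation=cv2.INTER_CUBIC))
f=cv2.imread("pics/scene13f.png"); cv2.imwrite("pics/s13z.png",cv2.resize(f[135:275,105:175],None,fx=6,fy=6,interpolation=cv2.INTER_CUBIC)[:600] if 0 else cv2.resize(f[137:267,95:185],None,fx=4.6,fy=4.6,interpolation=cv2.INTER_CUBIC))
```

```text
(no output)
```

View pics/t13z.png

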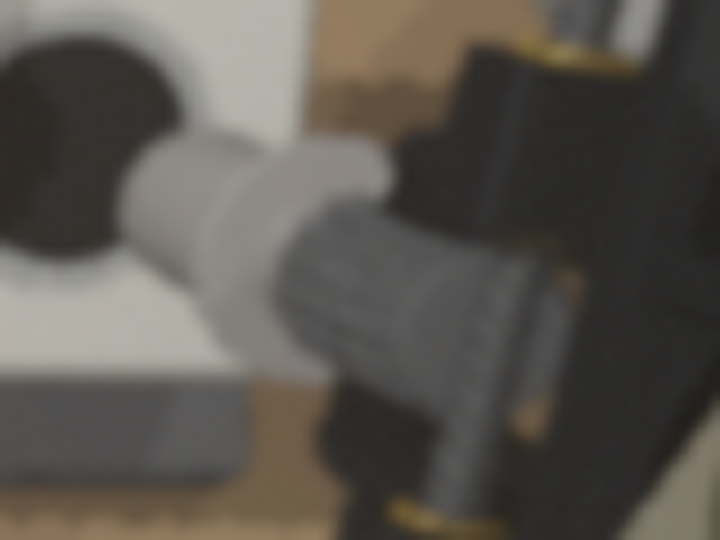

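View pics/s13z.png

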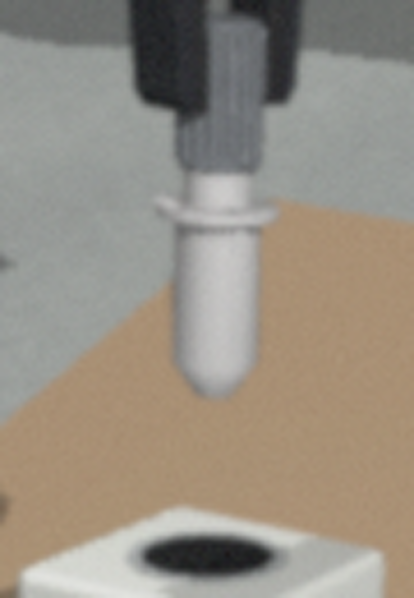

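```bash
cat > rel.py <<'E'
from h import *
import sys
tag=sys.argv[1]
from cell import manip
M={};Wm={}
for n in ("scene","top"):
    p=manip.camera(n); f=p["frame"]; cv2.imwrite(f"pics/{n}{tag}f.png",f[:,:,::-1])
    rs=manip.regions_of("tube",p); 
    print(n,[(round(r["confidence"],2),int(r["mask"].sum())) for r in rs])
    M[n]=rs[0]["mask"]; 
    g=f[:,:,::-1].copy(); g[M[n]]=g[M[n]]//2+np.array([0,0,120],np.uint8)
    np.save(f"pics/m_{n}{tag}.npy",M[n]); x0,y0,w,h=(60,110,160,180) if n=="scene" else (420,150,140,130)
    cv2.imwrite(f"pics/{n}{tag}m.png",cv2.resize(g[y0:y0+h,x0:x0+w],None,fx=3.3,fy=3.3,interpolation=0))
E
python3 rel.py 14; python3 -c "
import cv2,numpy as np
a=cv2.imread('pics/scene14m.png');b=cv2.imread('pics/top14m.png')
a=cv2.resize(a,(400,450));b=cv2.resize(b,(400,371));c=np.zeros((450,800,3),np.uint8);c[:450,:400]=a;c[:371,400:]=b;cv2.imwrite('pics/m14.png',c)"
```

```text
scene [(0.89, 1351)]
top [(0.96, 835)]
```

View pics/m14.png

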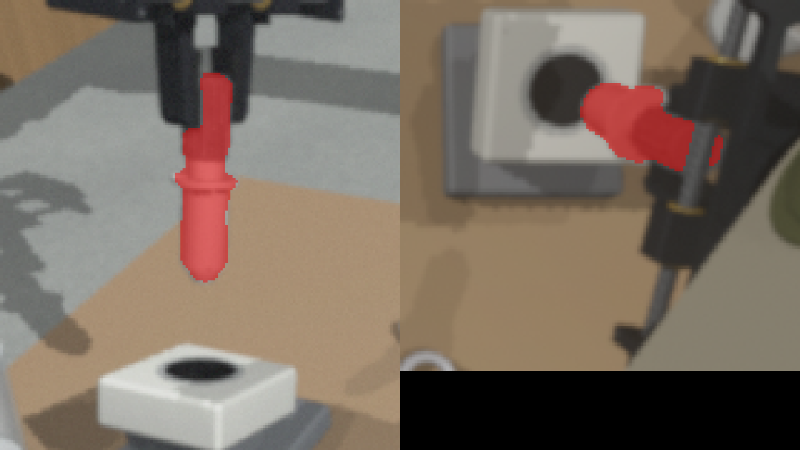

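```bash
cat > tf.py <<'E'
from h import *
from scipy.optimize import minimize
import sys
tag=sys.argv[1]
M={n:np.load(f"pics/m_{n}{tag}.npy") for n in CAM}
# window triangulation
W=least_squares(lambda x:np.r_[proj("top",x)[0]-[477.44,180.90],proj("scene",x)[0]-[139.76,257.44]],WIN)
print("window triang",W.x.round(1),W.fun.round(2))
p,Rt=final(60); Z0=-Rt[:,0]; e1=Rt[:,1]; e2=Rt[:,2]
prof=[(0,3),(0.6,6),(6,10.5),(13,14),(62,14),(62,20),(66,20),(66,11),(78,11),(78,13),(128,13)]
secs=[[0,1,2,3,4],[5,6],[7,8],[9,10]]
S=6; a=np.linspace(0,2*np.pi,48)
ROI={"scene":(95,125,90,120),"top":(455,150,100,80)}
def axis(x):
    Z=Z0+x[3]*e1+x[4]*e2; Z/=np.linalg.norm(Z); return WIN+60*Z0+x[0]*e1+x[1]*e2+x[2]*Z0,Z
def render(n,x):
    t,Z=axis(x); u=np.cross(Z,[0,1,0]);u/=np.linalg.norm(u);v=np.cross(Z,u)
    x0,y0,w,h=ROI[n]; im=np.zeros((h*S,w*S),np.uint8)
    for s in secs:
        P=np.concatenate([t+Z*prof[i][0]+prof[i][1]*(np.cos(a)[:,None]*u+np.sin(a)[:,None]*v) for i in s])
        q=((proj(n,P)-[x0,y0]+.5)*S-.5).astype(np.float32)
        cv2.fillConvexPoly(im,np.round(cv2.convexHull(q)*16).astype(np.int32),255,shift=4)
    return cv2.resize(im,(w,h),interpolation=cv2.INTER_AREA)/255.
wts={}
for n in CAM:
    x0,y0,w,h=ROI[n]; t,Z=axis(np.zeros(5)); A,B=proj(n,np.array([t,t+Z*84])); d=(B-A)/np.linalg.norm(B-A)
    jj,ii=np.meshgrid(np.arange(w)+x0,np.arange(h)+y0); s=(jj-B[0])*d[0]+(ii-B[1])*d[1]
    wts[n]=s<0
    if n=="scene": wts[n]=wts[n]|((jj-B[0])*1.0>2)&(s<50*.5)
def cost(x,cams):
    c=0
    for n in cams:
        x0,y0,w,h=ROI[n]; m=M[n][y0:y0+h,x0:x0+w]; c+=(((render(n,x)-m)**2)*wts[n]).sum()
    return c
for cams in (["scene","top"],["scene"],["top"]):
    r=minimize(lambda y:cost(y*[1,1,1,.01,.01],cams)+.05*(y[3]**2+y[4]**2)*(len(cams)<2)*10,np.zeros(5),method="Nelder-Mead",options=dict(initial_simplex=np.vstack([np.zeros(5),3*np.eye(5)]),maxiter=600,xatol=.02,fatol=.05))
    x=r.x*[1,1,1,.01,.01]; t,Z=axis(x); print(cams,"cost0",round(cost(np.zeros(5),cams),1),"cost",round(r.fun,1),"off(e1,e2,Z)",x[:3].round(2),"tilt deg",np.degrees(x[3:]).round(2),"tip",t.round(1),"rel win",(t-W.x).round(1))
    rel=t-W.x; print("   vs triangulated window: along",round(rel@Z0,1),"e1,e2",round(rel@e1,2),round(rel@e2,2))
E
python3 tf.py 14
```

```text
window triang [ 664.2 -314.4   74.5] [-0.55  0.27 -0.57 -0.15]
['scene', 'top'] cost0 177.9 cost 103.5 off(e1,e2,Z) [-0.54 -0.58  1.07] tilt deg [-0.14 -0.93] tip [ 644.1 -312.   132.2] rel win [-20.1   2.4  57.8]
   vs triangulated window: along 61.2 e1,e2 0.49 -2.19
['scene'] cost0 135.8 cost 54.8 off(e1,e2,Z) [ 2.42 -4.24  2.12] tilt deg [-1.02  0.53] tip [ 647.1 -308.9  134.4] rel win [-17.2   5.6  59.9]
   vs triangulated window: along 62.2 e1,e2 3.46 -5.86
['top'] cost0 42.0 cost 38.0 off(e1,e2,Z) [-0.44  0.38 -0.69] tilt deg [0.05 0.61] tip [ 644.7 -313.   130.6] rel win [-19.6   1.5  56.1]
   vs triangulated window: along 59.4 e1,e2 0.6 -1.23
```

```bash
cat >> tf.py <<'E'
print("---- lateral only per camera")
for n,px in (("top",[477.44,180.90]),("scene",[139.76,257.44])):
    w=least_squares(lambda y:proj(n,np.r_[y,75.])[0]-px,WIN[:2]).x
    r=minimize(lambda y:cost(np.array([y[0],y[1],1.,0,0]),[n]),np.zeros(2),method="Nelder-Mead",options=dict(initial_simplex=[[0,0],[3,0],[0,3]],xatol=.02,fatol=.05))
    t,Z=axis(np.r_[r.x,1.,0,0]); rel=t-np.r_[w,75]
    print(n,"win",w.round(1),"tip",t.round(1),"along",round(rel@Z0,1),"lat e1,e2",round(rel@e1,2),round(rel@e2,2),"cost",round(r.fun,1),"dxy",(rel-60*Z0).round(1))
E
python3 tf.py 14 | sed -n '/----/,$p'
```

```text
---- lateral only per camera
top win [ 664.6 -315.2] tip [ 644.3 -312.8  132.2] along 60.7 lat e1,e2 0.15 -2.11 cost 38.9 dxy [0.2 2.1 0.8]
scene win [ 664.9 -312.8] tip [ 643.6 -311.3  132. ] along 60.8 lat e1,e2 -0.72 -1.06 cost 54.4 dxy [-0.8  1.2  0.6]
```

Emit:
servo_tool(deltas=[[-1,[0.3,0.2,1.0],[0,0,0]],[-1,[0.5,0.3,2.0],[0,0,0]],[-1,[0.5,0.3,2.0],[0,0,0]],[-1,[0.5,0.3,2.0],[0,0,0]]])

```text
time_s: 15.52
tool_pos: [615.5, -314.2, 212.3]
tool_rot: [1.723, 1.222, -0.014]
force: [0.2, -0.5, -0.7]
width: 25.2
```

```bash
python3 rel.py 15; python3 tf.py 15
python3 - <<'E'
from h import *
p,Rt=final(60); delta(p,Rt,off=-30)
E
```

```text
scene [(0.59, 1293)]
top [(0.74, 825)]
window triang [ 664.2 -314.4   74.5] [-0.55  0.27 -0.57 -0.15]
['scene', 'top'] cost0 158.0 cost 126.6 off(e1,e2,Z) [-0.31  1.3   1.29] tilt deg [-0.5   0.04] tip [ 644.  -313.9  132.4] rel win [-20.3   0.6  58. ]
   vs triangulated window: along 61.4 e1,e2 0.72 -0.32
['scene'] cost0 79.9 cost 50.5 off(e1,e2,Z) [-21.27  20.97  -6.58] tilt deg [-0.84  0.08] tip [ 624.2 -329.9  116.9] rel win [-40.1 -15.5  42.5]
   vs triangulated window: along 53.5 e1,e2 -20.23 19.36
['top'] cost0 78.1 cost 29.5 off(e1,e2,Z) [-0.43  2.9   0.75] tilt deg [0.33 0.5 ] tip [ 643.8 -315.4  131.8] rel win [-20.5  -1.   57.3]
   vs triangulated window: along 60.9 e1,e2 0.6 1.29
---- lateral only per camera
top win [ 664.6 -315.2] tip [ 643.9 -315.6  132.1] along 60.7 lat e1,e2 0.28 0.71 cost 31.3 dxy [-0.1 -0.7  0.7]
scene win [ 664.9 -312.8] tip [ 642.5 -314.1  131.6] along 60.8 lat e1,e2 -1.39 1.92 cost 68.7 dxy [-1.9 -1.7  0.2]
t 15.72 pos [ 615.5 -314.1  212.4] F [0.6 0.9 0.1] w 25.2 j [-0.73  0.51  1.17  0.24  1.21 -0.62]
  yhead -0.175 tooly [ 0.927 -0.164  0.338] toolx [ 0.341 -0.005 -0.94 ] target tcp [ 615.5 -312.2  212.2]
  delta [0.1, -0.4, -1.9] [0.02, -0.06, 0.04]
```

View pics/scene15f.png

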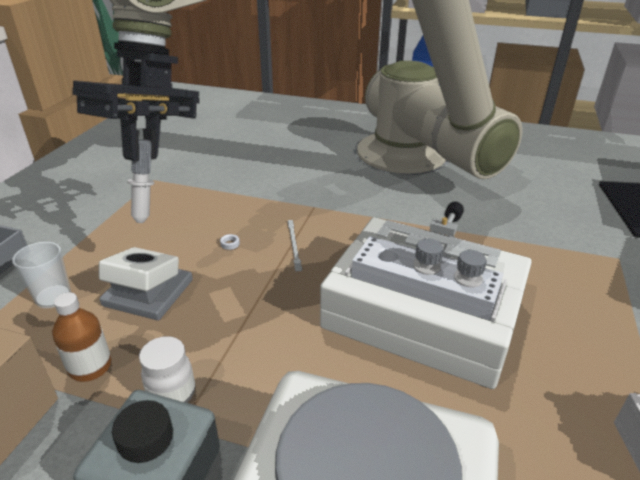

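Emit:
servo_tool(deltas=[[-1,[0.4,0.4,-0.7],[0,0,0]],[-1,[0.4,0.4,-0.7],[0,0,0]],[-1,[0.4,0.4,-0.7],[0,0,0]],[-1,[0.4,0.4,-0.7],[0,0,0]],[-1,[0.4,0.4,-0.7],[0,0,0]]])

```text
time_s: 16.35
tool_pos: [616.1, -313.5, 212.2]
tool_rot: [1.722, 1.222, -0.014]
force: [-0.2, 0.6, -0.8]
width: 25.2
```

Run:
```python
from h import *
from cell import manip
p,Rt=final(60); delta(p,Rt,off=-30)
print(np.abs(manip.observe()["joint_vel"]).max())
print(manip.close_job())
```

```text
t 16.35 pos [ 616.1 -313.5  212.2] F [-0.2  0.6 -0.8] w 25.2 j [-0.73  0.51  1.17  0.24  1.21 -0.62]
  yhead -0.175 tooly [ 0.927 -0.164  0.338] toolx [ 0.341 -0.005 -0.94 ] target tcp [ 615.5 -312.2  212.2]
  delta [-0.2, -0.8, -1.3] [0.02, -0.06, 0.04]
0.0012551193863717001
the job is handed in; nothing more can be done
None
```

I pulled the keeper fully out and left it there. I then lifted the tall-capped tube from the heater's y = -60 mm well and handed the job in at 16.4 s, still gripping it in front of the reader window.

- **Keeper:** the knob travelled about 36 mm. Force rose to about 19 N at the end stop. Later pictures show the tines clear of the tubes and the knob still out. The click itself was not measured.
- **Other tubes:** both wide-capped tubes are still in their wells in the last full picture.
- **Tube at the window:**
  - The tool axis is within about 0.1° of the window normal I estimated.
  - The tip is about 60 mm off the glass, and the two cameras gave 60.7 and 60.8 mm before a last 0.4 mm nudge.
  - Sideways centring was last measured 0.8 mm off (top camera) and 2.4 mm off (scene camera). I then moved 0.8 mm to split the difference and did not measure again.
- **Steadiness:** force was near zero, the arm was at rest and the grip width was 25.2 mm at hand-in. Nothing touched the reader in the pictures.

**Disagreements:**
- **Fingertip position:** the fingertips sit about 28 mm further back than the tool frame states. The pictures showed this, and it was confirmed when the tips went below the heater's stated top without contact. I corrected for it in both grasps.
- **Camera agreement:** the two cameras differ by 1–2 mm on the window position. Single-camera fits of the tube's tilt scattered by up to 1°, and one scene-only fit gave no usable result.

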